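# Close a bee nesting block with its thin cover

### The job

Close the wooden bee nesting block with its thin cover. The freshly sanded cover lies flush between the guide strips of the sanding board, where no finger gets round its edges: slide it along the board until it hangs well out over the board's open end, and take hold of it there. Tuck one end of it, tilted, fully in under the block's overhanging lip strip, then let the other end down behind the front stop so that the cover lies flat on the ribs, and let go. Leave the other things on the bench where they are.

Things in the scene. Friction and masses are not known exactly. Their poses are not given: they have to be found in the camera images.
- cover: Loose brown hardboard cover, plain rectangle 180 mm long (its x), 66 mm wide (its y), 3 mm thick, about 35 g; ends and faces are alike, any may be used. Origin at the centre of its underside as it lies at first. Lies flat on the sanding board between its strips, long side along the board. Slippery on the board (friction about 0.35): fingertips pressed on it with 5 to 20 N drag it along
- cover_mid (a point): centre of the cover, half way through its thickness; axes as the cover's
- cover_end_a (a point): middle of the cover's short edge at +x of the cover (90 mm from its centre)
- cover_end_b (a point): middle of the cover's short edge at -x of the cover (90 mm from its centre)
- sand_board: Sanding board, pale plywood 270 x 110 x 36 mm, fixed to the bench, left or right of the middle. Origin under its centre; x points to its open end (away from the robot, more or less). On top, guide strips 3 mm high, flush with the cover's face, run along both sides 72 mm apart over its whole length; one more, 20 mm wide, closes the end nearest the robot
- board_edge (a point): middle of the upper corner of the sanding board's open end, at the height of the floor the cover slides on, 36 mm above the bench; x points outward, away from the board, z up. Beyond it is free space, down to the bench 36 mm below: fingers can pass down beside an overhanging cover there
- cradle: Pale wood nesting block, toggle-clamped on a dark board 300 x 110 x 12 mm, all fixed to the bench. Origin: centre of the board's underside on the bench; x from the block's closed, lipped end (towards the robot, more or less) to its front end, z up. The upright clamp handle at the lipped end rises 95 mm above the ribs, 115 to 200 mm behind the seat point
- seat (a point): where the centre (cover_mid) of the cover belongs: 53.5 mm above the bench, axes as the cradle's; the ribs that carry the cover are 1.5 mm lower. The block is 62 mm wide, so the cover stands out 2 mm each side; from x = -60 to +78 mm of here its sides are free, straight down to the board 40 mm below the ribs, so fingers can pass down beside it
- lip (a point): middle of the lower front edge of the lip strip, at x = -78 mm from the seat point and 5 mm above the ribs; axes as the cradle's. The strip is 5 mm thick; under it the slot runs back 14 mm to a closed wall. There, from the wall to 12 mm before this edge, the ribs are cut away 8 mm deep, so the cover can enter end-down. Side cheeks 70 mm apart reach 16 mm before this edge, as high as it
- front_stop (a point): middle of the upper inner edge of the front stop strip, at x = +92 mm from the seat point and 8 mm above the ribs; axes as the cradle's. From here to the closed wall under the lip is 184 mm, so the cover has 4 mm play. Side cheeks 71 mm apart, as high as the stop, reach 12 mm back from it
- sanding_block: bystander: cork sanding block 110 x 60 x 34 mm, origin under its centre, in the middle of the bench
- offcut: bystander: hardboard offcut 120 x 85 x 3 mm, too short and wide for the block, at the left side; origin under its centre
- try_square: bystander: try square, stock 115 x 20 x 16 mm, blade 150 mm long, at the right side; origin under the stock's middle
- glue: bystander: glue bottle, 60 mm across, 170 mm tall, at the right side; origin under its centre
- chisel: bystander: chisel 190 mm long, at the left side; origin under its middle
- tape_measure: bystander: tape measure 70 x 34 x 62 mm, at the left side; origin under its centre
- screw_tray: bystander: grey open tray 100 x 70 x 30 mm, at the right side; origin under its centre

How it is judged:
By the outcome, as a careful person would: the job done as asked, in the order asked, and still so for the second after the job is handed in, with the robot touching nothing.
It also fails if it takes over 64 s, if anything falls off the work surface, if the arm or the gripper's body presses on something with over 40 N, if the wrist force passes 120 N, or if a joint passes its speed limit or range.

### The arm

A 6-joint arm with a two-finger parallel gripper is mounted at the origin on the work surface. World frame = base frame: x ahead of the robot, y to its left, z up, the work surface at z = 0. Lengths are in m, angles in rad, forces in N, time in s.
With the tool pointing down it reaches from about 0.35 to 0.775 m from the base axis. Payload 5.5 kg.
Tool frame: the origin (TCP) lies at the very end of the fingers, on their centre line; the grasp point (between the pads) lies 19 mm behind it; z points along the fingers, y is the direction in which the jaws open and shut (so a half turn about z gives the same grasp; the last joint's range is limited). The gripper opens to 85 mm and grips with 20 to 120 N. Pads are 22 mm wide; open, the fingers measure 114 mm over their backs; the gripper's body (76 mm by 85 mm) begins 54 mm behind the grasp point. The pads swing forward as they close: fully open they stand 13 mm farther back than shut.
Start: joints at [1.158, 0.313, 0.046, 1.304, 0, 1.431], TCP at [0.155, 0.554, 0.231] pointing down, gripper open.
Joint ranges: [-2.76, 2.76], [-0.86, 1.69], [-1.03, 1.26], [-2.2, 2.34], [-1.47, 1.5], [-3.14, 3.14]. Speed limits (rad/s): [2.57, 2.57, 3.14, 3.14, 3.14, 3.14].

### API

Orientations are given as a unit quaternion [w, x, y, z].
In Python, from workcell import get_state, read_camera, hand_in, find_in, silhouettes gives the robot as it stands. The module is installed in compiled form; this text tells all that it offers.
- The arm moves only by the tool send_rows, never from a script. Its argument "deltas" is a list that holds one entry, the list of rows, each a list of 6 numbers: the shift along the world's x, y, z in cm, then the turn, a rotation vector about the world's x, y, z in degrees. In form: [[[dx, dy, dz, wx, wy, wz], ...]]. A call has 1 to 12 rows; each row is the pose to reach, as a shift and turn from the pose commanded when the call began; what a row does not reach only later rows make up. A row lasts 1/10 s, in which the tool goes at most 50 mm and 8.59 degrees, less where a joint would pass 70% of its speed; a pose out of reach is approached as far as the arm can. A call with a gripper value outside its range is refused whole. "jaw" is the opening, from -1 (shut) to 1 (fully open), so that 0 is half open, set as the call begins (left out, the last holds). The fingers move at their own pace and stop on an object; "force" is the grip in N (left out, the last holds). Time passes only in rows, so rows that repeat a pose let the fingers close. It gives the time, the measured TCP pose, the force and the opening at its end, in the units of the state.
- get_state(): the state, without advancing time (a new reading comes with each control period).
- read_camera(name): name is "side" or "top"; returns a dict with "img" (480x640x3 uint8, red, green, blue), "z_map" (480x640 float32, m along the optical axis (not along the pixel's ray), 0 where there is no reading), "vfov" (degrees; the focal length in pixels is half the picture's height over the tangent of half this angle, whatever the lens; pixels are square), "cx", "cy" (the principal point, pixels), "R" (3x3) and "t" (3): a world point X has camera coordinates R X + t. Camera axes: x right, y down, z forward; pixel columns grow to the right and rows downward; lengths in m; the calibration is good to about 2 mm. A picture is of the moment at which its call begins.
- hand_in(): hands the job in, once; it reports no verdict.
Trained networks look in a picture, given as the dict that the camera call returned (one of the last four; its "shot" number tells which), for a name from the list of things; names that differ only in an ending like _2 or _b are one class to them, and where a whole thing is asked for, a point or a joint stands for the part that bears it (a point fixed in the world has none). Each returns a list of dicts, best first, with "conf" (0 to 1); they miss things now and then, are a little off and sometimes report something else, mostly with a low value. They report only what shows in the picture. A call takes as long as a camera call.
- find_in(picture, thing): "box" ([centre column, centre row, width, height] in pixels, round what is visible of it).
- silhouettes(picture, thing): "mask" (480x640 bool, what is visible of it) and "box" ([centre column, centre row, width, height] in pixels, round what is visible of it).
The state is a dict: "clock": time; "joint_pos": joint angles; "qvel": joint speeds; "tau": joint torques, N m; "tcp_pos": TCP position; "orientation": TCP orientation; "wrist_force": force on the tool from outside, world axes, zero at the start; "ft_torque": the same for the moment, N m; "finger_gap": finger opening in m.
Only numpy, scipy, OpenCV 4.12 (cv2) and the standard library are available. Lean on these libraries where they do the work, as an engineer would, in place of code of your own. Each camera call takes 0.05 s, during which the arm holds its last target.

## Working session

There is one attempt and no reset: what is moved stays moved. The work goes in short steps, Python scripts to look and compute and a tool call to move; the robot and the scene stay as the last step left them, time stands still between calls to the robot, and variables do not carry over. Pictures are saved under pics/ and viewed, and the job is handed in when it is done.

Besides the shell and the picture viewer there is one more tool, called after "Request:" by a JSON object that holds its "name" and its "arguments", one argument or row to a line. send_rows: Moves the arm, as the interface text tells. Its arguments: {"type":"object","properties":{"deltas":{"type":"array","items":{"type":"array","items":{"type":"array","items":{"type":"number"}}}},"jaw":{"type":"number"},"force":{"type":"number"}},"required":["deltas"]}

```bash
mkdir -p pics; cat > h.py <<'E'
import numpy as np, cv2
from workcell import get_state, read_camera, hand_in, find_in, silhouettes
def f(p): return 240/np.tan(np.radians(p['vfov'])/2)
def cloud(p):
    F=f(p); v,u=np.mgrid[:480,:640]; z=p['z_map']
    c=np.stack([(u-p['cx'])/F*z,(v-p['cy'])/F*z,z],-1)
    return (c-p['t'])@p['R']   # R^T (c-t)
def save(p,n): cv2.imwrite('pics/'+n+'.png',cv2.cvtColor(p['img'],cv2.COLOR_RGB2BGR))
def proj(p,X):
    c=p['R']@np.asarray(X)+p['t']; return c[:2]/c[2]*f(p)+[p['cx'],p['cy']]
E
python3 - <<'E'
from h import *
print(get_state())
for n in('top','side'):
    p=read_camera(n); save(p,n+'0'); np.save(n+'0.npy',p,allow_pickle=True)
    print(n,p['vfov'],p['cx'],p['cy'],p['shot'],-p['R'].T@p['t'])
    for t in('cover','sand_board','cradle','sanding_block','offcut'):
        for d in silhouettes(p,t)[:2]:
            X=cloud(p)[d['mask']&(p['z_map']>0)]
            print(t,round(d['conf'],2),np.round(d['box']),d['mask'].sum(),np.round(np.median(X,0),3))
E
```

```text
{'clock': 0.0, 'joint_pos': array([1.15840072e+00, 3.14019137e-01, 4.49899739e-02, 1.30359221e+00,
       3.10434997e-05, 1.43121296e+00]), 'qvel': array([-0.00084961, -0.0013971 ,  0.00041344, -0.00030305, -0.00108988,
       -0.00033492]), 'tau': array([-9.15219571e-04, -4.80631292e+01,  2.98532206e+01,  1.96724053e-02,
       -5.65619496e-05, -2.11793186e-06]), 'tcp_pos': array([0.15471665, 0.55327378, 0.2304027 ]), 'orientation': array([-2.63596278e-04,  1.35983463e-01,  9.90710687e-01, -8.73760664e-04]), 'wrist_force': array([0.6084929 , 0.15970344, 0.51015519]), 'ft_torque': array([ 0.02802263,  0.04753191, -0.04856312]), 'finger_gap': 0.08521780583771686}
top 44.33090475230688 319.664000367783 241.63113971030845 1 [ 0.16815044 -0.03264727  1.51415318]
cover 0.83 [219. 260.  40.  74.] 1838 [0.442 0.219 0.04 ]
sand_board 0.66 [222. 258.  69. 111.] 2809 [0.463 0.217 0.039]
cradle 0.69 [404. 258.  65. 125.] 4928 [ 0.431 -0.242  0.046]
cradle 0.58 [491. 254.  74.  42.] 919 [ 0.441 -0.501  0.009]
sanding_block 0.63 [300. 232.  22.  49.] 991 [0.514 0.008 0.034]
offcut 0.77 [126. 260.  49.  41.] 1449 [0.473 0.465 0.004]
side 56.40805058914768 320.2533574287239 237.69647749561085 2 [ 0.39287671 -1.11688871  0.68122368]
cover 0.75 [314. 218.  53.  15.] 494 [0.445 0.212 0.039]
sand_board 0.9 [316. 224.  85.  37.] 1589 [0.458 0.175 0.033]
cradle 0.67 [313. 304. 141.  60.] 5267 [ 0.424 -0.279  0.044]
sanding_block 0.59 [344. 258.  40.  21.] 748 [ 0.517 -0.02   0.032]
offcut 0.75 [320. 198.  26.  16.] 291 [0.476 0.458 0.003]
offcut 0.16 [311. 305. 137.  69.] 5381 [ 0.423 -0.279  0.044]
```

View pics/top0.png

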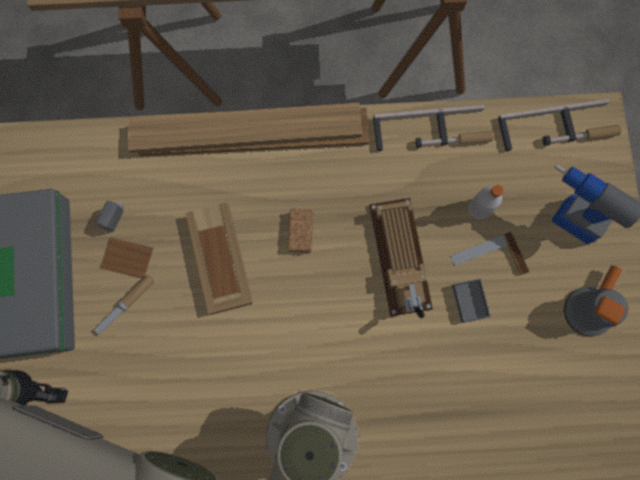

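View pics/side0.png

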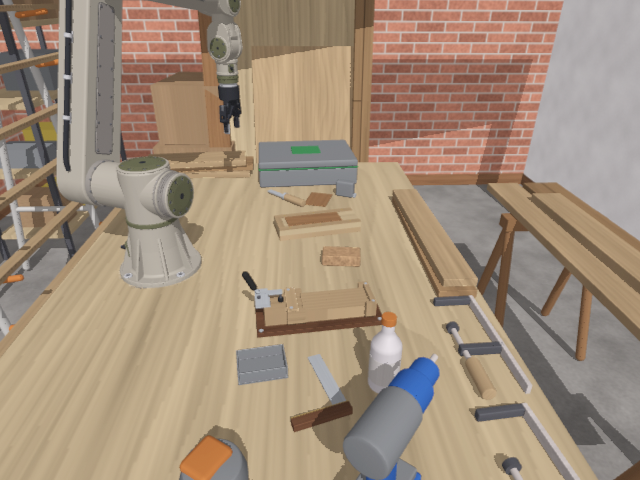

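```bash
python3 - <<'E'
from h import *
for n in('top','side'):
    p=np.load(n+'0.npy',allow_pickle=True).item()
    C=cloud(p)
    # height-band analysis
    for nm,xr,yr,zr in [('cover/board',(.2,.75),(.1,.35),(.03,.045)),('cradle',(.2,.7),(-.35,-.15),(.005,.02)),('block',(.2,.7),(-.35,-.15),(.045,.056)),('lip/stop',(.2,.7),(-.35,-.15),(.056,.066))]:
        m=(C[...,0]>xr[0])&(C[...,0]<xr[1])&(C[...,1]>yr[0])&(C[...,1]<yr[1])&(C[...,2]>zr[0])&(C[...,2]<zr[1])
        X=C[m]
        if len(X)<10: continue
        r=cv2.minAreaRect((X[:,:2]*1000).astype(np.float32)); print(n,nm,m.sum(),r,np.median(X[:,2]))
p=np.load('top0.npy',allow_pickle=True).item()
im=cv2.cvtColor(p['img'],cv2.COLOR_RGB2BGR)
cv2.imwrite('pics/z0.png',cv2.resize(im[180:330,170:460],None,fx=2.75,fy=2.75,interpolation=cv2.INTER_CUBIC)[:600,:800])
p=np.load('side0.npy',allow_pickle=True).item()
im=cv2.cvtColor(p['img'],cv2.COLOR_RGB2BGR)
cv2.imwrite('pics/z1.png',cv2.resize(im[190:340,220:420],None,fx=4,fy=4,interpolation=cv2.INTER_CUBIC))
E
```

```text
top cover/board 4297 ((458.05096435546875, 222.12994384765625), (274.0338439941406, 111.8254165649414), 12.075343132019043) 0.03930817307083356
top cradle 2491 ((450.08270263671875, -249.8880615234375), (199.573974609375, 499.91119384765625), 89.95342254638672) 0.010292026736740574
top block 1252 ((431.2685546875, -247.96139526367188), (279.2295227050781, 90.79537200927734), 6.140303134918213) 0.050682862672255
top lip/stop 937 ((430.7061767578125, -248.52951049804688), (278.8976135253906, 90.58592224121094), 6.4477925300598145) 0.05995583361388339
side cover/board 1388 ((458.8266296386719, 214.3896942138672), (271.0779724121094, 119.72502136230469), 11.082145690917969) 0.03847810860433441
side cradle 1534 ((438.875244140625, -266.61181640625), (307.68206787109375, 97.01182556152344), 3.8207836151123047) 0.012064183087156653
side block 1449 ((440.2037353515625, -255.964111328125), (257.9984130859375, 89.4006118774414), 6.5748443603515625) 0.05081739764175862
side lip/stop 780 ((431.8052673339844, -253.53753662109375), (276.6939392089844, 94.3275375366211), 6.317852020263672) 0.06026316029812939
```

View pics/z0.png

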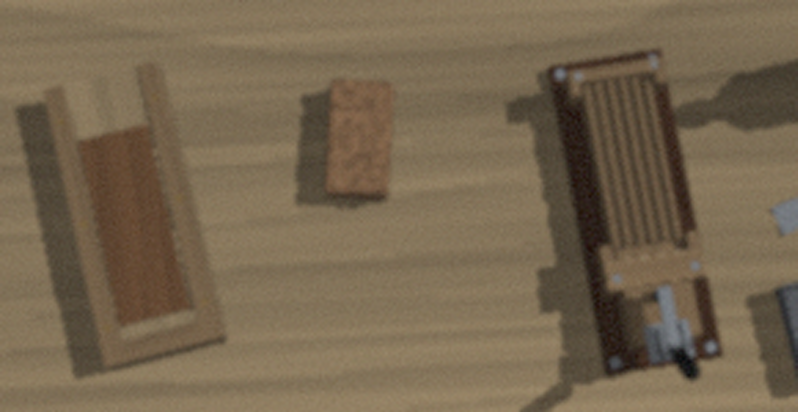

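View pics/z1.png

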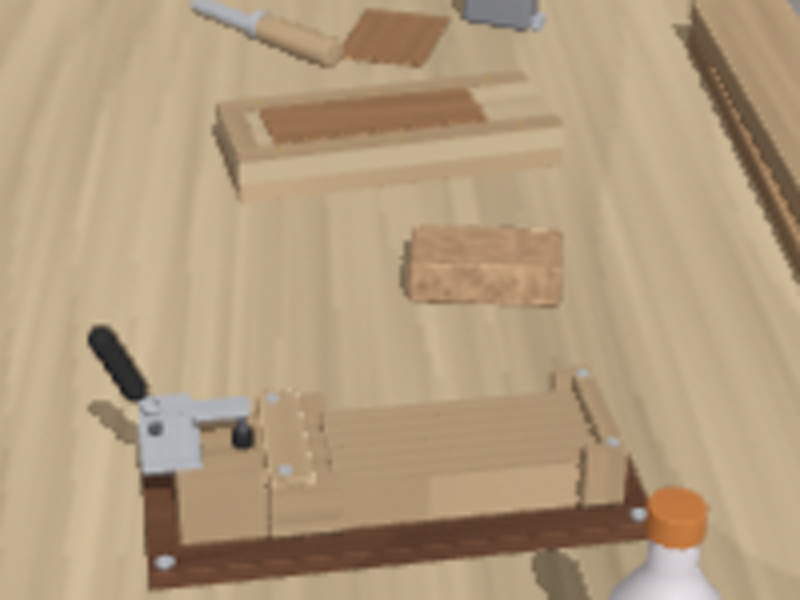

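```bash
cat >> h.py <<'E'
def rect(p,x0,x1,y0,y1,z,s):
    # orthographic picture of plane z: up=+x, left=+y ; s px per m
    H,W=int((x1-x0)*s),int((y1-y0)*s)
    src=[];dst=[]
    for X,Y in[(x0,y0),(x0,y1),(x1,y0),(x1,y1)]:
        src.append(proj(p,[X,Y,z])); dst.append([(y1-Y)*s-.5,(x1-X)*s-.5])
    M=cv2.getPerspectiveTransform(np.float32(src),np.float32(dst))
    im=cv2.warpPerspective(cv2.cvtColor(p['img'],cv2.COLOR_RGB2BGR),M,(W,H),flags=cv2.INTER_CUBIC)
    return im
def grid(im,x1,y1,s,step=.05):
    for k in range(-20,40):
        c=int((y1-k*step)*s); r=int((x1-k*step)*s)
        if 0<=c<im.shape[1]: cv2.putText(im,str(int(round(k*step*1000))),(c,10),0,.35,(0,0,255)); im[:6,c]=(0,0,255)
        if 0<=r<im.shape[0]: cv2.putText(im,str(int(round(k*step*1000))),(0,r),0,.35,(0,0,255)); im[r,:6]=(0,0,255)
    return im
E
python3 - <<'E'
from h import *
T=np.load('top0.npy',allow_pickle=True).item();S=np.load('side0.npy',allow_pickle=True).item()
s=1600
def two(name,x0,x1,y0,y1,z):
    ims=[grid(rect(p,x0,x1,y0,y1,z,s),x1,y1,s,.05) for p in(T,S)]
    cv2.imwrite('pics/'+name+'.png',np.hstack(ims)); print(ims[0].shape)
two('cr',.27,.60,-.33,-.17,.060)
two('bo',.30,.62,.13,.31,.039)
E
```

```text
(527, 256, 3)
(512, 288, 3)
```

View pics/cr.png

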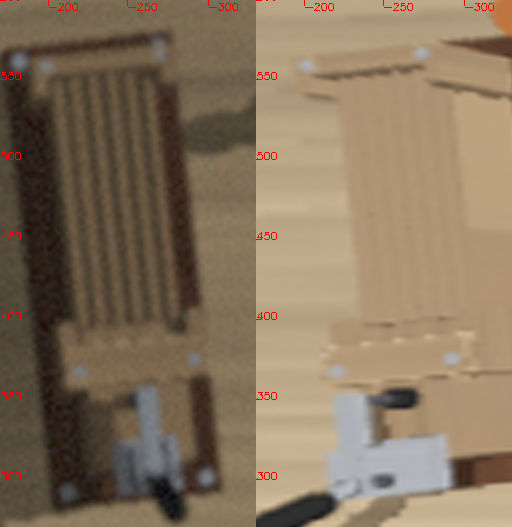

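View pics/bo.png

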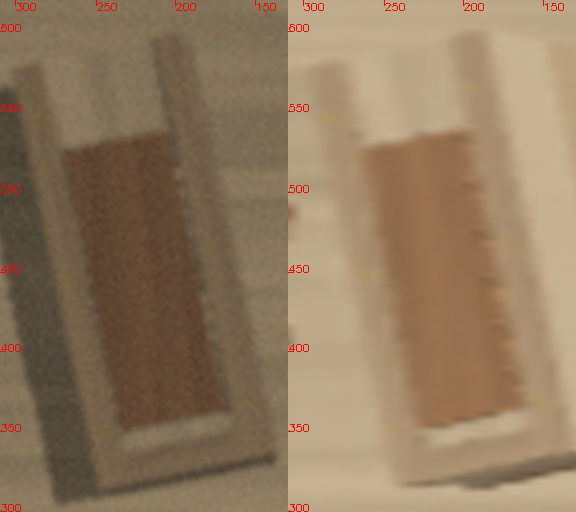

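```bash
cat >> h.py <<'E'
from scipy.optimize import minimize
def softpoly(p,P,up=8):
    # antialiased coverage mask of world polygon
    pts=np.array([proj(p,X) for X in P]); 
    m=np.zeros((480,640),np.uint8)
    # supersample by drawing with shift on upscaled ROI
    lo=np.floor(pts.min(0)).astype(int)-2; hi=np.ceil(pts.max(0)).astype(int)+3
    W,H=(hi-lo)
    big=np.zeros((H*up,W*up),np.uint8)
    cv2.fillPoly(big,[np.round(((pts-lo+.5)*up-.5)*16).astype(np.int32)],255,shift=4)
    out=np.zeros((480,640),np.float32)
    out[lo[1]:hi[1],lo[0]:hi[0]]=cv2.resize(big,(W,H),interpolation=cv2.INTER_AREA)/255.
    return out
def rectpts(x,y,a,L,W,z):
    c,s=np.cos(a),np.sin(a)
    return [(x+c*u-s*v,y+s*u+c*v,z) for u,v in[(-L/2,-W/2),(L/2,-W/2),(L/2,W/2),(-L/2,W/2)]]
def fit(p,mask,x0,L,W,z,ignore=None):
    w=np.ones((480,640)) if ignore is None else ~ignore
    def cost(q): return (np.abs(softpoly(p,rectpts(q[0],q[1],q[2],L,W,z))-mask)*w).sum()
    best=None
    for it in range(3):
        r=minimize(cost,x0,method='Nelder-Mead',options=dict(initial_simplex=np.array([x0]+[np.array(x0)+d for d in([.006,0,0],[0,.006,0],[0,0,.03])]),xatol=1e-5,fatol=.01)); x0=r.x
    return r.x,r.fun,mask.sum()
E
python3 - <<'E'
from h import *
T=np.load('top0.npy',allow_pickle=True).item();S=np.load('side0.npy',allow_pickle=True).item()
def reg(C,x0,x1,y0,y1): return (C[...,0]>x0)&(C[...,0]<x1)&(C[...,1]>y0)&(C[...,1]<y1)
C=cloud(T); D=cloud(S)
m=reg(C,.28,.65,.12,.33)&(C[...,2]>.02)
print('board top',fit(T,m,[.458,.222,.21],.27,.11,.039))
m=reg(D,.28,.65,.12,.33)&(D[...,2]>.0355)
print('board side',fit(S,m,[.458,.222,.21],.27,.11,.039))
m=reg(C,.25,.65,-.36,-.13)&(C[...,2]>.006)
u=np.array([(C[...,0]-.43),(C[...,1]+.25)]);
ig=(C[...,2]>.066)|(reg(C,.2,.33,-.4,-.1)&(C[...,2]>.02))
ig=cv2.dilate(ig.astype(np.uint8),np.ones((3,3)))>0
print('base top',fit(T,m,[.44,-.245,.11],.30,.11,.012,ig))
# cover by colour
for p,c,z in((T,C,.039),(S,D,.039)):
    ms=[d for d in silhouettes(read_camera('top'),'cover')][:0]
    im=cv2.cvtColor(p['img'],cv2.COLOR_RGB2LAB).astype(float)
    R=reg(c,.3,.6,.14,.31)&(c[...,2]>.033)
    v=im[...,1]; 
    lo,hi=np.percentile(v[R],[5,95]); print(lo,hi)
    t,_=cv2.threshold(v[R].astype(np.uint8),0,255,cv2.THRESH_OTSU)
    mm=R&(v>t); n,l,st,_=cv2.connectedComponentsWithStats(mm.astype(np.uint8)); k=1+st[1:,4].argmax()
    print('cover',fit(p,l==k,[.442,.219,.21],.18,.066,z))
E
```

```text
board top (array([0.45540944, 0.2204077 , 0.207106  ]), np.float64(124.07058786228299), np.int64(4599))
board side (array([0.45777792, 0.21350596, 0.2090589 ]), np.float64(146.65098026022315), np.int64(1203))
base top (array([ 0.44007384, -0.24675912,  0.11226767]), np.float64(512.0823974609375), np.int64(5279))
130.0 137.0
cover (array([0.44481903, 0.21994581, 0.2074101 ]), np.float64(131.8549028057605), np.int64(1721))
130.0 139.0
cover (array([0.44633604, 0.21309679, 0.20244888]), np.float64(38.97647065483034), np.int64(486))
```

```bash
cat > ov.py <<'E'
from h import *
def overlay(p,sx,sy,a,name,c0,r0,w,h,k,extra=()):
    im=cv2.cvtColor(p['img'],cv2.COLOR_RGB2BGR)[r0:r0+h,c0:c0+w]
    im=cv2.resize(im,None,fx=k,fy=k,interpolation=cv2.INTER_CUBIC)
    c,s=np.cos(a),np.sin(a)
    def line(u0,v0,u1,v1,z,col):
        q=[]
        for u,v in((u0,v0),(u1,v1)):
            e=proj(p,[sx+c*u-s*v,sy+s*u+c*v,z]); q.append(tuple(np.round(((e-[c0,r0])+.5)*k-.5).astype(int).tolist()))
        cv2.line(im,q[0],q[1],col,1,cv2.LINE_AA)
    Z=.052
    for v in(-.031,.031): line(-.060,v,.078,v,Z,(0,255,0))
    line(.092,-.0355,.092,.0355,Z+.008,(0,0,255))
    for v in(-.0355,.0355): line(.080,v,.092,v,Z+.008,(0,0,255))
    line(-.078,-.035,-.078,.035,Z+.010,(255,0,0))
    for v in(-.035,.035): line(-.078,v,-.062,v,Z+.005,(255,0,0))
    for e in extra: line(*e)
    cv2.imwrite('pics/'+name+'.png',im)
E
python3 - <<'E'
from ov import *
T=np.load('top0.npy',allow_pickle=True).item();S=np.load('side0.npy',allow_pickle=True).item()
a=.1123; 
bx,by=.440,-.2468
# print height profile along the centreline to find stop/lip
C=cloud(T);c,s=np.cos(a),np.sin(a)
u=(C[...,0]-bx)*c+(C[...,1]-by)*s; v=-(C[...,0]-bx)*s+(C[...,1]-by)*c
for k in np.arange(-.15,.156,.004):
    m=(abs(u-k)<.004)&(abs(v)<.025); print(round(k*1000),round(np.median(C[...,2][m])*1000,1),end=' | ')
print()
for k in np.arange(-.06,.06,.003):
    m=(abs(v-k)<.003)&(u>-.02)&(u<.08); print(round(k*1000),round(np.median(C[...,2][m])*1000,1),end=' | ')
for p,n,b in((T,'o0',(365,190,75,135,4.4)),(S,'o1',(240,270,160,75,5))):
    overlay(p,bx+.03*c,by+.03*s,a,n,*b,extra=[(-.18,-.055,.12,-.055,.012,(255,255,0)),(-.18,.055,.12,.055,.012,(255,255,0)),(.12,-.055,.12,.055,.012,(255,255,0)),(-.18,-.055,-.18,.055,.012,(255,255,0))])
E
```

```text
-150 14.8 | -146 61.7 | -142 79.6 | -138 82.6 | -134 71.5 | -130 62.3 | -126 64.5 | -122 68.9 | -118 62.1 | -114 60.3 | -110 60.6 | -106 59.5 | -102 59.2 | -98 58.8 | -94 60.2 | -90 59.6 | -86 58.0 | -82 57.6 | -78 60.3 | -74 62.6 | -70 62.6 | -66 62.7 | -62 62.6 | -58 63.0 | -54 62.8 | -50 44.8 | -46 43.7 | -42 45.3 | -38 47.0 | -34 46.9 | -30 46.5 | -26 47.4 | -22 47.6 | -18 48.3 | -14 48.8 | -10 48.2 | -6 47.2 | -2 46.7 | 2 46.6 | 6 46.9 | 10 47.7 | 14 48.3 | 18 47.8 | 22 47.2 | 26 45.3 | 30 45.0 | 34 46.5 | 38 47.4 | 42 47.6 | 46 47.9 | 50 47.7 | 54 47.5 | 58 47.1 | 62 47.0 | 66 47.4 | 70 48.0 | 74 48.0 | 78 48.0 | 82 48.0 | 86 48.2 | 90 48.8 | 94 47.9 | 98 48.5 | 102 48.3 | 106 46.9 | 110 47.1 | 114 48.7 | 118 55.4 | 122 59.9 | 126 60.5 | 130 58.9 | 134 54.7 | 138 15.8 | 142 14.3 | 146 13.6 | 150 11.1 | 154 2.4 | 
-60 1.0 | -57 5.1 | -54 11.5 | -51 12.6 | -48 11.9 | -45 11.6 | -42 12.1 | -39 12.5 | -36 16.2 | -33 50.8 | -30 51.9 | -27 47.1 | -24 45.0 | -21 47.5 | -18 51.1 | -15 47.0 | -12 45.0 | -9 49.3 | -6 51.5 | -3 46.4 | 0 44.7 | 3 50.4 | 6 50.5 | 9 46.0 | 12 46.2 | 15 51.3 | 18 51.0 | 21 45.8 | 24 45.6 | 27 51.3 | 30 35.1 | 33 17.1 | 36 12.7 | 39 12.4 | 42 12.2 | 45 12.5 | 48 12.1 | 51 11.7 | 54 8.2 | 57 1.2 |
```

View pics/o0.png

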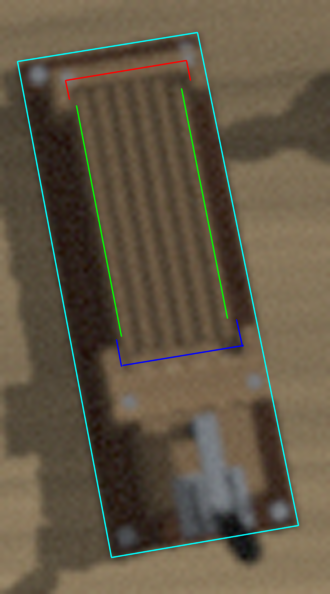

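View pics/o1.png

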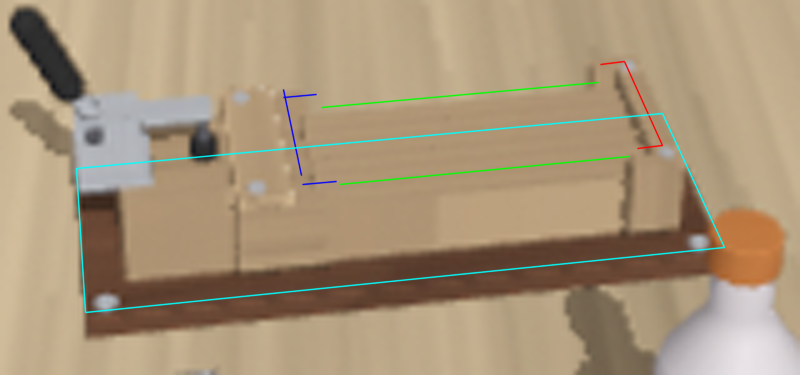

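```bash
python3 - <<'E'
from h import *
T=np.load('top0.npy',allow_pickle=True).item();S=np.load('side0.npy',allow_pickle=True).item()
g={n:p['img'].astype(np.float32).mean(2) for n,p in(('T',T),('S',S))}
bx,by=.440,-.2468
def samp(n,U,V,z,a):
    p=T if n=='T' else S
    c,s=np.cos(a),np.sin(a)
    X=np.stack([bx+c*U-s*V,by+s*U+c*V,np.full_like(U,z)],-1)
    k=X@p['R'].T+p['t']; q=k[...,:2]/k[...,2:]*f(p)+[p['cx'],p['cy']]
    return cv2.remap(g[n],q[...,0].astype(np.float32),q[...,1].astype(np.float32),cv2.INTER_CUBIC)
v=np.arange(-.07,.0701,.001)
# find yaw from sharpness
for n,z in(('T',.052),('S',.052)):
    u=np.arange(-.02,.09,.001); U,V=np.meshgrid(u,v)
    best=max(np.arange(.08,.15,.002),key=lambda a:np.var(np.diff(samp(n,U,V,z,a).mean(1)))); print(n,'yaw',best)
a=.1123
for n in 'TS':
    u=np.arange(-.02,.09,.001); U,V=np.meshgrid(u,v)
    pr=samp(n,U,V,.052,a).mean(1); print(n,'across'); print(' '.join(f'{int(round(1000*x))}:{y:.0f}' for x,y in zip(v[20:121:1],pr[20:121])))
    uu=np.arange(-.07,.16,.001); vv=np.arange(-.02,.021,.001); U,V=np.meshgrid(uu,vv)
    for z in (.060,.062): 
        pr=samp(n,U,V,z,a).mean(0); print(n,'along z',z); print(' '.join(f'{int(round(1000*x))}:{y:.0f}' for x,y in zip(uu,pr) if x<-.035 or x>.1))
E
```

```text
T yaw 0.11200000000000003
S yaw 0.11600000000000003
T across
-50:97 -49:91 -48:83 -47:73 -46:63 -45:54 -44:48 -43:44 -42:42 -41:41 -40:41 -39:41 -38:42 -37:43 -36:46 -35:51 -34:58 -33:66 -32:75 -31:82 -30:85 -29:85 -28:81 -27:75 -26:69 -25:65 -24:64 -23:67 -22:71 -21:77 -20:82 -19:85 -18:86 -17:84 -16:79 -15:72 -14:67 -13:64 -12:65 -11:69 -10:74 -9:80 -8:84 -7:86 -6:85 -5:81 -4:74 -3:68 -2:64 -1:63 0:66 1:71 2:77 3:83 4:86 5:87 6:84 7:78 8:72 9:66 10:64 11:65 12:68 13:74 14:80 15:84 16:86 17:85 18:82 19:77 20:71 21:68 22:67 23:68 24:72 25:78 26:83 27:86 28:86 29:83 30:78 31:70 32:62 33:55 34:49 35:45 36:41 37:38 38:35 39:32 40:31 41:30 42:30 43:31 44:32 45:32 46:33 47:33 48:33 49:33 50:32
T along z 0.06
-70:103 -69:102 -68:102 -67:101 -66:100 -65:100 -64:99 -63:99 -62:99 -61:100 -60:100 -59:101 -58:102 -57:103 -56:105 -55:106 -54:105 -53:103 -52:101 -51:98 -50:97 -49:96 -48:95 -47:95 -46:93 -45:90 -44:86 -43:82 -42:79 -41:76 -40:75 -39:74 -38:76 -37:77 -36:78 100:75 101:74 102:75 103:75 104:75 105:75 106:75 107:75 108:75 109:75 110:75 111:75 112:74 113:72 114:71 115:72 116:75 117:80 
[... 2624 characters left out ...]
63:148 -62:148 -61:148 -60:149 -59:150 -58:151 -57:153 -56:155 -55:157 -54:156 -53:151 -52:145 -51:143 -50:143 -49:144 -48:144 -47:143 -46:141 -45:137 -44:134 -43:134 -42:139 -41:145 -40:148 -39:148 -38:148 -37:149 -36:149 100:140 101:140 102:141 103:143 104:145 105:145 106:145 107:145 108:145 109:144 110:138 111:127 112:110 113:98 114:96 115:105 116:120 117:133 118:142 119:145 120:145 121:143 122:141 123:140 124:139 125:139 126:140 127:143 128:148 129:153 130:156 131:158 132:157 133:157 134:156 135:155 136:154 137:154 138:153 139:153 140:153 141:153 142:152 143:151 144:150 145:148 146:147 147:147 148:148 149:150 150:153 151:156 152:158 153:160 154:162 155:162 156:163 157:163 158:163 159:164
```

Request:
{"name": "send_rows", "arguments": {
  "deltas": [
    [[3, -4, 0, 0, 0, 4], [6, -8, 0, 0, 0, 8], [9, -12.5, 0, 0, 0, 12], [12, -17, -1, 0, 0, 16], [15, -21, -2, 0, 0, 20], [18, -25, -4, 0, 0, 24], [21, -29.5, -6, 0, 0, 27.5], [24, -33.5, -8.5, 0, 0, 27.5], [24.7, -34.5, -11, 0, 0, 27.5], [24.7, -34.5, -13.5, 0, 0, 27.5], [24.7, -34.5, -14.5, 0, 0, 27.5], [24.7, -34.5, -14.5, 0, 0, 27.5]]
  ],
  "jaw": -1,
  "force": 40
}}

```text
clock: 2.0
tcp_pos: [0.4006, 0.2084, 0.0853]
orientation: [-0.002, -0.103, 0.995, -0.0]
wrist_force: [0.2, -0.8, 0.7]
finger_gap: 0.0
```

```bash
python3 - <<'E'
from h import *
T=read_camera('top');S=read_camera('side'); np.save('T1.npy',T,allow_pickle=True);np.save('S1.npy',S,allow_pickle=True)
st=get_state(); print(st)
im=[]
for p in(T,S):
    q=proj(p,st['tcp_pos']).astype(int); print(q)
    b=cv2.cvtColor(p['img'],cv2.COLOR_RGB2BGR); b=b[q[1]-60:q[1]+60,q[0]-50:q[0]+50]
    b=cv2.resize(b,None,fx=4,fy=4,interpolation=cv2.INTER_CUBIC); cv2.drawMarker(b,(202,242),(0,0,255),0,10); im.append(b)
cv2.imwrite('pics/g1.png',np.hstack(im))
E
```

```text
{'clock': 2.1, 'joint_pos': array([ 3.02887752e-01,  1.80701019e-01, -5.02317548e-01,  8.86829875e-01,
        1.89882346e-04,  9.43984026e-02]), 'qvel': array([ 0.00888055, -0.012493  ,  0.01477032, -0.00294247, -0.00210166,
        0.00089313]), 'tau': array([-3.81253827e-01, -3.54222929e+01,  2.49548346e+01,  1.69109087e-02,
       -1.47391960e-02,  1.46173461e-03]), 'tcp_pos': array([0.40213403, 0.20954323, 0.08723455]), 'orientation': array([ 4.45886880e-04, -1.04056006e-01,  9.94571322e-01,  1.86601629e-04]), 'wrist_force': array([-0.17759587,  0.68635467,  0.40776758]), 'ft_torque': array([ 0.01107233,  0.00778257, -0.00685651]), 'finger_gap': 7.767042778160386e-05}
[219 274]
[299 205]
```

View pics/g1.png

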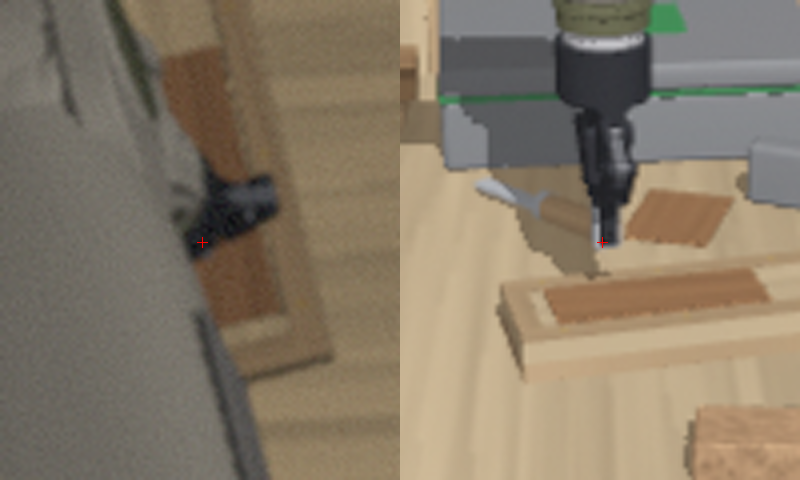

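Request:
{"name": "send_rows", "arguments": {
  "deltas": [
    [[0, 0, -2, 0, 0, 0], [0, 0, -3.5, 0, 0, 0], [0, 0, -4.0, 0, 0, 0], [0, 0, -4.3, 0, 0, 0], [0, 0, -4.3, 0, 0, 0]]
  ]
}}

```text
clock: 2.6
tcp_pos: [0.4024, 0.2094, 0.0441]
orientation: [0.001, -0.104, 0.995, 0.0]
wrist_force: [0.4, 0.3, 0.1]
finger_gap: -0.0002
```

Request:
{"name": "send_rows", "arguments": {
  "deltas": [
    [[0, 0, -0.2, 0, 0, 0], [0, 0, -0.3, 0, 0, 0], [0, 0, -0.4, 0, 0, 0], [0, 0, -0.4, 0, 0, 0]]
  ]
}}

```text
clock: 3.0
tcp_pos: [0.402, 0.2087, 0.0394]
orientation: [0.0, -0.103, 0.995, 0.0]
wrist_force: [0.5, 0.0, -0.6]
finger_gap: -0.0001
```

Request:
{"name": "send_rows", "arguments": {
  "deltas": [
    [[0, 0, -0.1, 0, 0, 0], [0, 0, -0.2, 0, 0, 0], [0, 0, -0.2, 0, 0, 0]]
  ]
}}

```text
clock: 3.3
tcp_pos: [0.4021, 0.2088, 0.039]
orientation: [0.0, -0.103, 0.995, 0.0]
wrist_force: [-6.0, -2.4, 18.0]
finger_gap: -0.0001
```

Request:
{"name": "send_rows", "arguments": {
  "deltas": [
    [[0.3, 0.06, -0.03, 0, 0, 0], [1.0, 0.21, -0.03, 0, 0, 0], [2.0, 0.42, -0.03, 0, 0, 0], [3.0, 0.63, -0.03, 0, 0, 0], [4.0, 0.84, -0.03, 0, 0, 0], [5.0, 1.05, -0.03, 0, 0, 0], [6.0, 1.26, -0.03, 0, 0, 0], [6.5, 1.37, -0.03, 0, 0, 0], [6.5, 1.37, -0.03, 0, 0, 0]]
  ]
}}

```text
clock: 4.2
tcp_pos: [0.469, 0.223, 0.039]
orientation: [0.002, -0.103, 0.995, 0.0]
wrist_force: [-1.4, -0.5, 11.3]
finger_gap: -0.0002
```

```bash
python3 - <<'E'
from h import *
S=read_camera('side'); print(get_state()['wrist_force'])
b=cv2.cvtColor(S['img'],cv2.COLOR_RGB2BGR)[130:250,240:400]; cv2.imwrite('pics/g2.png',cv2.resize(b,None,fx=5,fy=5,interpolation=cv2.INTER_CUBIC))
E
```

```text
[-0.89070272  0.61681319 11.85273135]
```

View pics/g2.png

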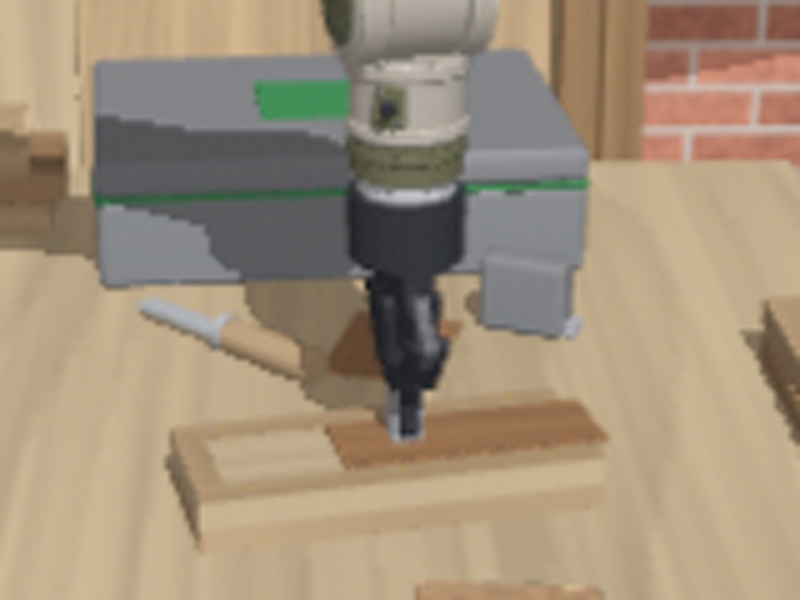

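The side view shows the cover dragged along, with its far end now at the board's open end (crop column 600). I'll keep sliding it.

Request:
{"name": "send_rows", "arguments": {
  "deltas": [
    [[0.3, 0.06, 0, 0, 0, 0], [1.0, 0.21, 0, 0, 0, 0], [2.0, 0.42, 0, 0, 0, 0], [3.0, 0.63, 0, 0, 0, 0], [4.0, 0.84, 0, 0, 0, 0], [5.0, 1.05, 0, 0, 0, 0], [6.0, 1.26, 0, 0, 0, 0], [6.7, 1.41, 0, 0, 0, 0], [6.8, 1.43, 0, 0, 0, 0], [6.8, 1.43, 0, 0, 0, 0]]
  ]
}}

```text
clock: 5.25
tcp_pos: [0.5366, 0.2372, 0.0391]
orientation: [0.002, -0.103, 0.995, 0.0]
wrist_force: [-2.8, -0.5, 11.1]
finger_gap: -0.0
```

```bash
python3 - <<'E'
from h import *
S=read_camera('side'); print(get_state()['wrist_force'])
b=cv2.cvtColor(S['img'],cv2.COLOR_RGB2BGR)[130:250,240:400]; cv2.imwrite('pics/g3.png',cv2.resize(b,None,fx=5,fy=5,interpolation=cv2.INTER_CUBIC))
E
```

```text
[-1.2404147  -0.69786346 10.56242062]
```

View pics/g3.png

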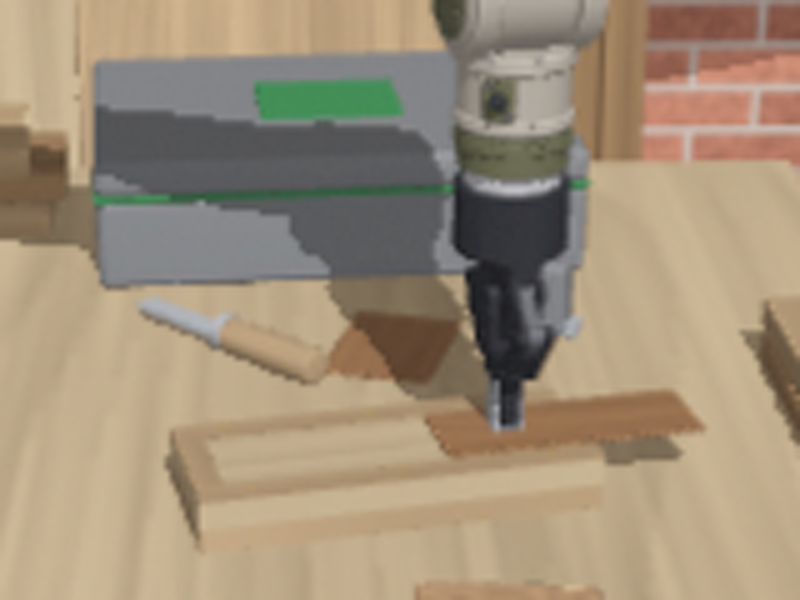

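Request:
{"name": "send_rows", "arguments": {
  "deltas": [
    [[0, 0, 1, 0, 0, 0], [0, 0, 4, 0, 0, 0], [0, 0, 7, 0, 0, 0], [-2, 0, 9, 0, 0, 0], [-4, 0, 9, 0, 0, 0], [-4, 0, 9, 0, 0, 0]]
  ],
  "jaw": 1
}}

```text
clock: 5.9
tcp_pos: [0.4929, 0.2368, 0.1279]
orientation: [-0.0, -0.104, 0.995, 0.0]
wrist_force: [-1.3, 0.2, -0.9]
finger_gap: 0.0846
```

```bash
python3 - <<'E'
from h import *
T=read_camera('top');S=read_camera('side'); np.save('T2.npy',T,allow_pickle=True);np.save('S2.npy',S,allow_pickle=True)
print(get_state()['tcp_pos'],get_state()['finger_gap'])
b=cv2.cvtColor(S['img'],cv2.COLOR_RGB2BGR)[150:250,260:400]; b=cv2.resize(b,None,fx=4,fy=4,interpolation=cv2.INTER_CUBIC)
t=rect(T,.45,.70,.15,.35,.039,1600); cv2.imwrite('pics/g4.png',b); cv2.imwrite('pics/g5.png',grid(t,.70,.35,1600))
for p in(T,S):
  for d in silhouettes(p,'cover')[:1]:
    C=cloud(p); im=cv2.cvtColor(p['img'],cv2.COLOR_RGB2LAB)[...,1]
    m=d['mask']; print(d['conf'],m.sum(),fit(p,m,[.572,.25,.2075],.18,.066,.039))
E
```

```text
[0.49501025 0.2367879  0.12720458] 0.08528861155812571
0.78 1036 (array([0.58022509, 0.2452556 , 0.20997888]), np.float64(690.4352955985814), np.int64(1036))
0.56 509 (array([0.58030972, 0.23910584, 0.23801866]), np.float64(57.89803906902671), np.int64(509))
```

View pics/g4.png

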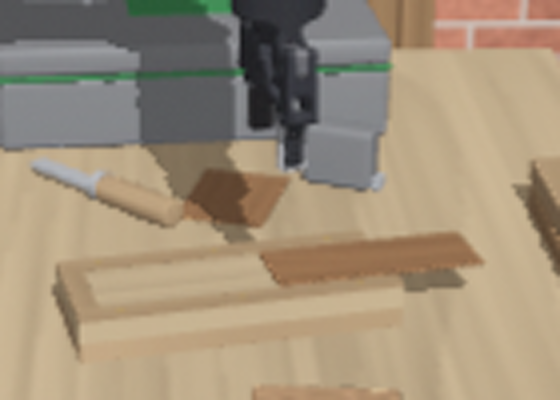

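View pics/g5.png

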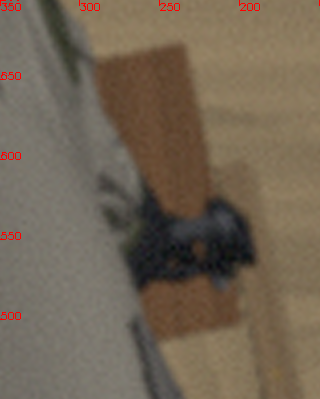

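Request:
{"name": "send_rows", "arguments": {
  "deltas": [
    [[3, 0.5, 0, 0, 0, 0], [7, 1.1, 0, 0, 0, 0], [11, 1.7, 0, 0, 0, 0], [12.6, 1.95, -1, 0, 0, 0], [12.6, 1.95, -4, 0, 0, 0], [12.6, 1.95, -6.5, 0, 0, 0], [12.6, 1.95, -7, 0, 0, 0], [12.6, 1.95, -7, 0, 0, 0]]
  ]
}}

```text
clock: 6.9
tcp_pos: [0.6202, 0.2558, 0.0553]
orientation: [-0.002, -0.103, 0.995, -0.0]
wrist_force: [-0.3, 0.2, 0.2]
finger_gap: 0.0854
```

```bash
python3 - <<'E'
from h import *
T=read_camera('top');S=read_camera('side')
print(get_state()['tcp_pos'],get_state()['finger_gap'])
b=cv2.cvtColor(S['img'],cv2.COLOR_RGB2BGR)[150:250,280:400]; b=cv2.resize(b,None,fx=4,fy=4,interpolation=cv2.INTER_CUBIC)
t=rect(T,.45,.70,.15,.35,.039,1600); cv2.imwrite('pics/g6.png',np.hstack([b,grid(t,.70,.35,1600)]))
E
```

```text
[0.62182532 0.25639191 0.05796837] 0.0848909874219235Traceback (most recent call last):
  File "<stdin>", line 5, in <module>
    return _nx.concatenate(arrs, 1, dtype=dtype, casting=casting)
           ~~~~~~~~~~~~~~~^^^^^^^^^^^^^^^^^^^^^^^^^^^^^^^^^^^^^^^
ValueError: all the input array dimensions except for the concatenation axis must match exactly, but along dimension 0, the array at index 0 has size 400 and the array at index 1 has size 399
```

```bash
python3 - <<'E'
from h import *
T=read_camera('top');S=read_camera('side')
b=cv2.cvtColor(S['img'],cv2.COLOR_RGB2BGR)[150:250,280:400]; b=cv2.resize(b,None,fx=4,fy=4,interpolation=cv2.INTER_CUBIC)
t=rect(T,.45,.70,.15,.35,.039,1600); cv2.imwrite('pics/g6.png',np.hstack([b[:399],grid(t,.70,.35,1600)[:399]]))
E
```

```text
(no output)
```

View pics/g6.png

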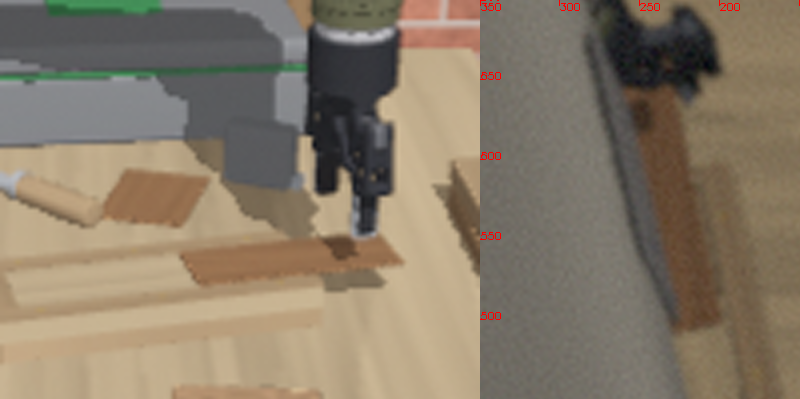

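```bash
python3 - <<'E'
from h import *
S=np.load('S2.npy',allow_pickle=True).item()
def ray(u,v,z):
    d=S['R'].T@np.array([(u-S['cx'])/f(S),(v-S['cy'])/f(S),1]); o=-S['R'].T@S['t']; return o+d*(z-o[2])/d[2]
for z in(.057,.065,.070): print(z,ray(363/4+280-.4,236/4+150-.4,z))
print('cover near corner far end',ray(402/4+280-.4,263/4+150-.4,.039),'near edge at board end',ray(205/4+280-.4,284/4+150-.4,.039), 'far corner', ray(388/4+280-.4,236/4+150-.4,.039))
E
```

```text
0.057 [0.64028004 0.24327333 0.057     ]
0.065 [0.63710934 0.2258416  0.065     ]
0.07 [0.63512765 0.21494677 0.07      ]
cover near corner far end [0.67184149 0.22717385 0.039     ] near edge at board end [0.50374595 0.19337974 0.039     ] far corner [0.66907284 0.28171242 0.039     ]
```

Request:
{"name": "send_rows", "arguments": {
  "deltas": [
    [[0, 0, -1, 0, 0, 0], [0, 0, -1.5, 0, 0, 0], [0, 0, -2.0, 0, 0, 0], [0, 0, -2.4, 0, 0, 0], [0, 0, -2.8, 0, 0, 0], [0, 0, -2.8, 0, 0, 0]]
  ]
}}

```text
clock: 7.7
tcp_pos: [0.6204, 0.2561, 0.0281]
orientation: [-0.001, -0.103, 0.995, -0.0]
wrist_force: [-0.3, -0.1, -0.4]
finger_gap: 0.0852
```

```bash
python3 - <<'E'
from h import *
S=read_camera('side')
b=cv2.cvtColor(S['img'],cv2.COLOR_RGB2BGR)[150:250,300:400]; b=cv2.resize(b,None,fx=6,fy=6,interpolation=cv2.INTER_CUBIC)
cv2.imwrite('pics/g7.png',b); print(get_state()['wrist_force'])
E
```

```text
[ 0.06347736  0.10004278 -0.03198517]
```

View pics/g7.png

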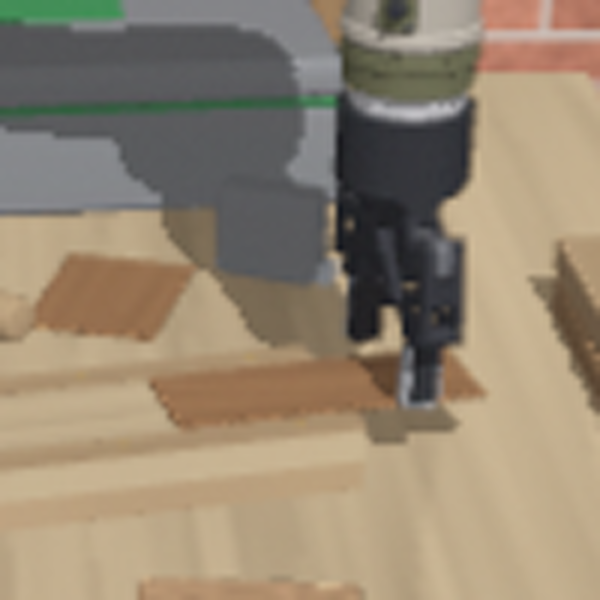

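Request:
{"name": "send_rows", "arguments": {
  "deltas": [
    [[0, 0, -0.4, 0, 0, 0], [0, 0, -0.8, 0, 0, 0], [0, 0, -1.2, 0, 0, 0], [0, 0, -1.6, 0, 0, 0], [0, 0, -1.6, 0, 0, 0]]
  ]
}}

```text
clock: 8.25
tcp_pos: [0.6203, 0.2561, 0.0121]
orientation: [-0.001, -0.103, 0.995, -0.0]
wrist_force: [-0.0, -0.1, -0.6]
finger_gap: 0.0852
```

```bash
python3 - <<'E'
from h import *
S=read_camera('side')
b=cv2.cvtColor(S['img'],cv2.COLOR_RGB2BGR)[150:250,300:400]; b=cv2.resize(b,None,fx=6,fy=6,interpolation=cv2.INTER_CUBIC)
cv2.imwrite('pics/g8.png',b); print(get_state()['wrist_force'])
E
```

```text
[ 0.34477526  0.26381391 -0.00039849]
```

View pics/g8.png

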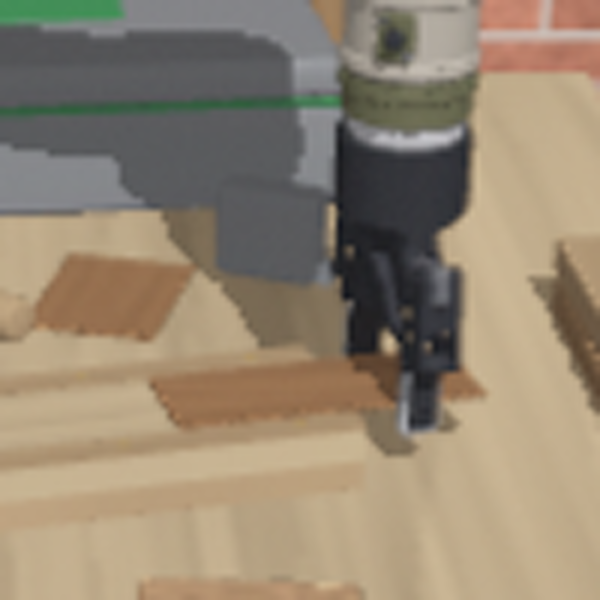

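The fingers stand on both sides of the overhanging cover, and the near tip is below its edge at (420,430). Closing on it.

Request:
{"name": "send_rows", "arguments": {
  "deltas": [
    [[0, 0, 0, 0, 0, 0], [0, 0, 0, 0, 0, 0], [0, 0, 0, 0, 0, 0], [0, 0, 0, 0, 0, 0], [0, 0, 0, 0, 0, 0], [0, 0, 0, 0, 0, 0]]
  ],
  "jaw": -1,
  "force": 30
}}

```text
clock: 8.9
tcp_pos: [0.6212, 0.2563, 0.0133]
orientation: [0.0, -0.103, 0.995, 0.0]
wrist_force: [0.5, -0.2, 1.1]
finger_gap: 0.065
```

Request:
{"name": "send_rows", "arguments": {
  "deltas": [
    [[0, 0, 0.3, 0, 0, 0], [0, 0, 1, 0, 0, 0], [0, 0, 2, 0, 0, 0], [0, 0, 4, 0, 0, 0], [0, 0, 7, 0, 0, 0], [0, 0, 10, 0, 0, 0], [0, 0, 12, 0, 0, 0], [0, 0, 12, 0, 0, 0]]
  ]
}}

```text
clock: 9.7
tcp_pos: [0.6234, 0.257, 0.1381]
orientation: [0.004, -0.103, 0.995, 0.001]
wrist_force: [0.1, 0.4, -0.4]
finger_gap: 0.065
```

```bash
python3 - <<'E'
from h import *
S=read_camera('side');print(get_state()['finger_gap'])
b=cv2.cvtColor(S['img'],cv2.COLOR_RGB2BGR)[110:260,260:420]; b=cv2.resize(b,None,fx=4,fy=4,interpolation=cv2.INTER_CUBIC)
cv2.imwrite('pics/g9.png',b); print(get_state()['wrist_force'],get_state()['joint_pos'])
E
```

```text
0.06463240599408424
[ 1.34788034  0.17233827 -0.49597243] [2.72062907e-01 5.38431566e-01 1.54139385e-01 1.18181856e+00
 1.03097088e-04 6.48173945e-02]
```

View pics/g9.png

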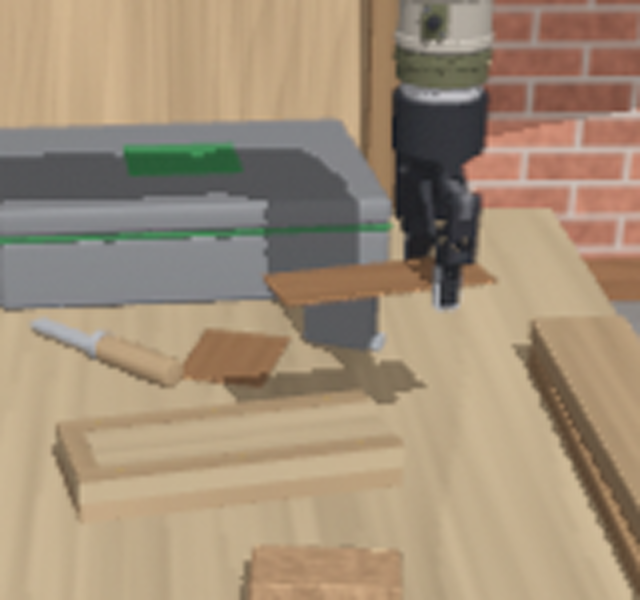

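Request:
{"name": "send_rows", "arguments": {
  "deltas": [
    [[-0.2, -1, 0, 0, 0, 0], [-0.6, -3.5, 1, 0, 0, -0.5], [-1.2, -7.5, 1, 0, 0, -1], [-1.9, -12, 1, 0, 0, -1.5], [-2.6, -16.5, 1, 0, 0, -2], [-3.3, -21, 1, 0, 0, -2.5], [-4.0, -25.5, 1, 0, 0, -3], [-4.8, -30, 1, 0, 0, -3.5], [-5.5, -34.5, 1, 0, 0, -4], [-6.2, -39, 1, 0, 0, -4.5], [-7.0, -43.5, 1, 0, 0, -5], [-7.6, -47, 0.5, 0, 0, -5.4]]
  ]
}}

```text
clock: 10.95
tcp_pos: [0.5431, -0.2164, 0.1369]
orientation: [-0.001, -0.055, 0.998, 0.0]
wrist_force: [-0.1, -0.1, -0.0]
finger_gap: 0.0648
```

Request:
{"name": "send_rows", "arguments": {
  "deltas": [
    [[-0.2, -1.5, -0.5, 0, 0, 0], [-0.4, -2.2, -0.5, 0, 0, 0], [-0.4, -2.2, -0.5, 0, 0, 0], [-0.4, -2.2, -0.5, 0, 0, 0]]
  ]
}}

```text
clock: 11.35
tcp_pos: [0.5408, -0.2344, 0.1327]
orientation: [-0.0, -0.057, 0.998, 0.001]
wrist_force: [-1.1, 0.4, -0.2]
finger_gap: 0.0649
```

```bash
python3 - <<'E'
from h import *
T=read_camera('top');S=read_camera('side');np.save('T3.npy',T,allow_pickle=True);np.save('S3.npy',S,allow_pickle=True)
st=get_state();print(st['tcp_pos'],st['orientation'],st['finger_gap'],st['joint_pos'])
b=cv2.cvtColor(S['img'],cv2.COLOR_RGB2BGR)[200:350,230:430]; b=cv2.resize(b,None,fx=4,fy=4,interpolation=cv2.INTER_CUBIC)
cv2.imwrite('pics/h1.png',b)
b=cv2.cvtColor(T['img'],cv2.COLOR_RGB2BGR)[170:330,340:470]; b=cv2.resize(b,None,fx=3.7,fy=3.7,interpolation=cv2.INTER_CUBIC)
cv2.imwrite('pics/h2.png',b)
E
```

```text
[ 0.54123878 -0.23421133  0.13314344] [-8.39830290e-07 -5.74803493e-02  9.98346614e-01  2.18643548e-04] 0.06505243823029294 [-5.44658420e-01  3.86454939e-01 -9.31236420e-02  1.09146682e+00
  3.59420437e-04 -6.59682565e-01]
```

View pics/h1.png

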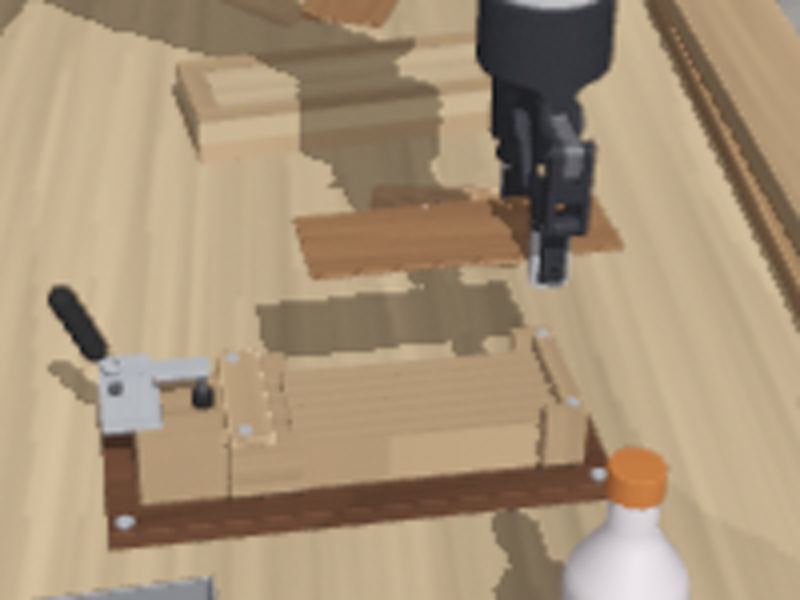

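View pics/h2.png

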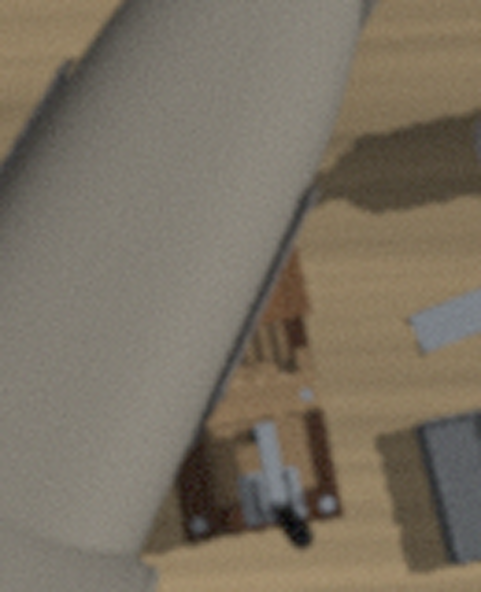

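```bash
cat >> h.py <<'E'
def ray(p,u,v,z):
    d=p['R'].T@np.array([(u-p['cx'])/f(p),(v-p['cy'])/f(p),1]); o=-p['R'].T@p['t']; return o+d*(z-o[2])/d[2]
E
python3 - <<'E'
from h import *
S=np.load('S3.npy',allow_pickle=True).item();T=np.load('T3.npy',allow_pickle=True).item()
zt=.158+.0015
k=lambda u,v:(u/4+230-.4,v/4+200-.4)
a=.113;c,s=np.cos(a),np.sin(a)
tcp=np.array([.5412,-.2345])
for n,q in(('rear near',(315,278)),('rear far',(297,217)),('front near',(622,245)),('front far',(598,196))):
    X=ray(S,*k(*q),zt); d=X[:2]-tcp; print(n,X.round(4),'rel tcp u,v mm',np.round(1000*np.array([c*d[0]+s*d[1],-s*d[0]+c*d[1]]),1))
X=ray(T,308/3.7+340-.4,312/3.7+170-.4,zt); d=X[:2]-tcp; print('T rear near',X.round(4),np.round(1000*np.array([c*d[0]+s*d[1],-s*d[0]+c*d[1]]),1))
# mask edges
for d in silhouettes(S,'cover')[:2]: print(d['conf'],d['box'],d['mask'].sum())
E
```

```text
rear near [ 0.4159 -0.2905  0.1595] rel tcp u,v mm [-130.8  -41.5]
rear far [ 0.4076 -0.2243  0.1595] rel tcp u,v mm [-131.6   25.2]
front near [ 0.5897 -0.2629  0.1595] rel tcp u,v mm [ 45.  -33.6]
front far [ 0.5856 -0.2069  0.1595] rel tcp u,v mm [47.3 22.4]
T rear near [ 0.4137 -0.2796  0.1595] [-131.7  -30.5]
0.62 [344.3, 257.2, 78.4, 20.1] 1037
```

Request:
{"name": "send_rows", "arguments": {
  "deltas": [
    [[-0.3, -0.1, 0, 0.34, -3.0, 0], [-0.6, -0.2, 0, 0.68, -6.0, 0], [-1.0, -0.3, 0, 1.02, -9.0, 0], [-1.36, -0.4, -0.5, 1.35, -11.9, 0], [-1.36, -0.4, -1.5, 1.35, -11.9, 0], [-1.36, -0.4, -2.5, 1.35, -11.9, 0], [-1.36, -0.4, -3.5, 1.35, -11.9, 0], [-1.36, -0.4, -4.5, 1.35, -11.9, 0], [-1.36, -0.4, -5.1, 1.35, -11.9, 0], [-1.36, -0.4, -5.1, 1.35, -11.9, 0], [-1.36, -0.4, -5.1, 1.35, -11.9, 0]]
  ]
}}

```text
clock: 12.6
tcp_pos: [0.5275, -0.2397, 0.0818]
orientation: [0.104, -0.056, 0.993, 0.006]
wrist_force: [0.3, -0.1, -0.5]
finger_gap: 0.0651
```

```bash
python3 - <<'E'
from h import *
T=read_camera('top');S=read_camera('side');np.save('T4.npy',T,allow_pickle=True);np.save('S4.npy',S,allow_pickle=True)
st=get_state();print(st['tcp_pos'],st['orientation'],st['finger_gap'],st['wrist_force'])
b=cv2.cvtColor(S['img'],cv2.COLOR_RGB2BGR)[220:340,240:400]; b=cv2.resize(b,None,fx=5,fy=5,interpolation=cv2.INTER_CUBIC)
cv2.imwrite('pics/h3.png',b)
b=cv2.cvtColor(T['img'],cv2.COLOR_RGB2BGR)[180:330,350:450]; b=cv2.resize(b,None,fx=4,fy=4,interpolation=cv2.INTER_CUBIC)
cv2.imwrite('pics/h4.png',b)
E
```

```text
[ 0.52774157 -0.24000162  0.08243016] [ 0.1044308  -0.05615994  0.99292896  0.00568867] 0.0651478129409418 [-0.00402131 -0.34022361  0.00596101]
```

View pics/h3.png

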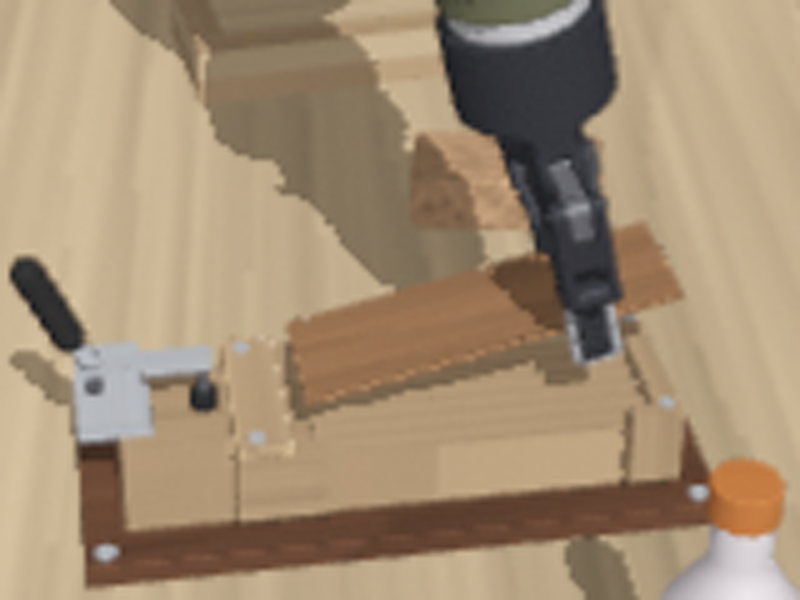

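View pics/h4.png

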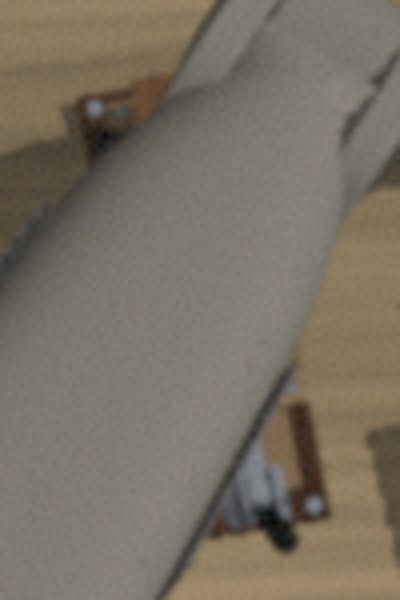

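```bash
cat > m.py <<'E'
from h import *
a=.113;c,s=np.cos(a),np.sin(a)
seat=np.array([.4651,-.2465])
def W(u,v,z): return np.array([seat[0]+c*u-s*v,seat[1]+s*u+c*v,z])
def covpts(tcp,th,g=.0425,d=.0248,up=.0015):
    ct,sn=np.cos(th),np.sin(th)
    out=[]
    for x in(-.09,.09):
        for y in(-.033,.033):
            X,Z=x-g,d+up
            u=X*ct-Z*sn; z=X*sn+Z*ct
            out.append(np.array([tcp[0]+c*u-s*y,tcp[1]+s*u+c*y,tcp[2]+z]))
    return out
E
python3 - <<'E'
from m import *
S=np.load('S4.npy',allow_pickle=True).item()
k=lambda q:(q-[240,220]+.4)*5
tcp=[.5276,-.2397,.0820]
for X,n,o in zip(covpts(tcp,np.radians(12)),('RN','RF','FN','FF'),((305,405),(288,322),(683,297),(648,224))): print(n,k(proj(S,X)).round(),o, (np.array(o)-k(proj(S,X))).round())
R=.052
# cradle: stop inner corners, lip top front corners? observed later
for n,q in dict(stopN=(.092,-.0355,R+.008),stopF=(.092,.0355,R+.008),blkN0=(.0,-.031,R),blkN1=(.07,-.031,R),blkN2=(-.055,-.031,R),lipN=(-.078,-.035,R+.01),lipF=(-.078,.035,R+.01),lipN0=(-.078,-.035,R+.005)).items(): print(n,k(proj(S,W(*q))).round())
b=cv2.imread('pics/h3.png')
def L(A,B,col): cv2.line(b,tuple(k(proj(S,A)).astype(int).tolist()),tuple(k(proj(S,B)).astype(int).tolist()),col,1,cv2.LINE_AA)
P=covpts(tcp,np.radians(12))
for i,j in((0,1),(1,3),(3,2),(2,0)): L(P[i],P[j],(255,0,0))
for A,B in(((.092,-.0355,R+.008),(.092,.0355,R+.008)),((.092,-.0355,R+.008),(.08,-.0355,R+.008)),((-.06,-.031,R),(.078,-.031,R)),((-.078,-.035,R+.01),(-.078,.035,R+.01)),((-.078,-.035,R+.005),(-.062,-.035,R+.005))): L(W(*A),W(*B),(0,0,255))
cv2.imwrite('pics/h5.png',b)
E
```

```text
RN [303. 394.] (305, 405) [ 2. 11.]
RF [285. 313.] (288, 322) [3. 9.]
FN [684. 291.] (683, 297) [-1.  6.]
FF [647. 217.] (648, 224) [1. 7.]
stopN [653. 399.]
stopF [615. 315.]
blkN0 [457. 426.]
blkN1 [604. 412.]
blkN2 [340. 437.]
lipN [291. 430.]
lipF [273. 343.]
lipN0 [291. 438.]
```

View pics/h5.png

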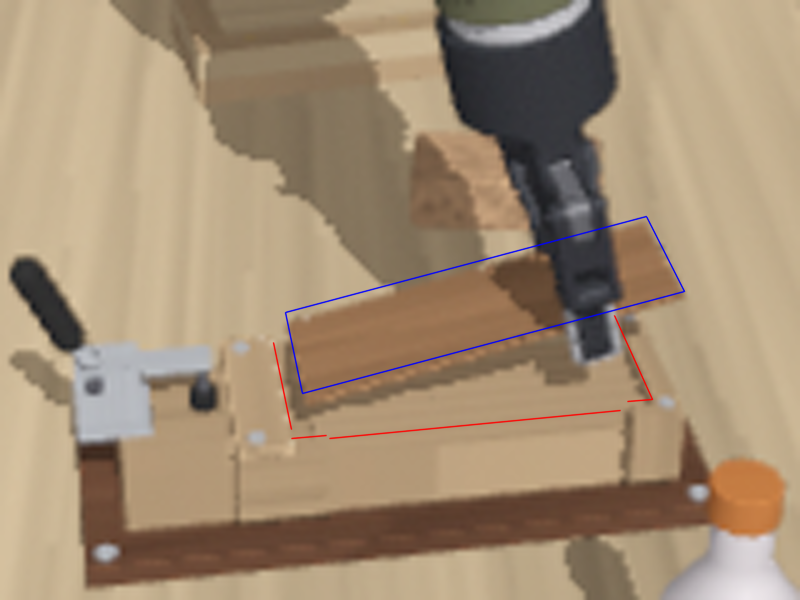

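```bash
python3 - <<'E'
from m import *
T=np.load('T3.npy',allow_pickle=True).item()
p=T
k=8;r0,c0=225,400
b=cv2.resize(cv2.cvtColor(p['img'],cv2.COLOR_RGB2BGR)[r0:r0+70,c0:c0+45],None,fx=k,fy=k,interpolation=cv2.INTER_CUBIC)
q=lambda X:tuple(((proj(p,X)-[c0,r0]+.5)*k-.5).astype(int).tolist())
P=covpts([.5412,-.2345,.1331],0)
for i,j in((0,1),(1,3),(3,2),(2,0)): cv2.line(b,q(P[i]),q(P[j]),(255,0,0),1)
R=.052
for A,B in(((-.06,-.031,R),(.078,-.031,R)),((-.078,-.035,R+.01),(-.078,.035,R+.01))): cv2.line(b,q(W(*A)),q(W(*B)),(0,0,255),1)
cv2.imwrite('pics/h6.png',b)
E
```

```text
(no output)
```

View pics/h6.png

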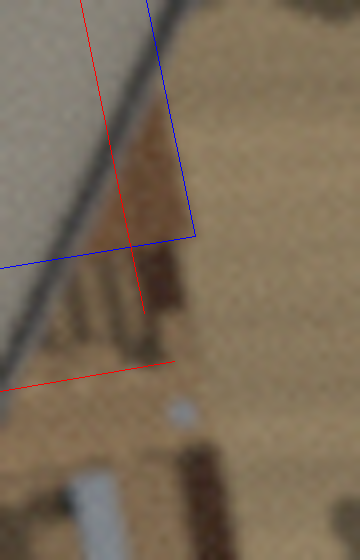

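Request:
{"name": "send_rows", "arguments": {
  "deltas": [
    [[0, -0.05, -0.8, 0, 0, 0], [0, -0.05, -1.4, 0, 0, 0], [0, -0.05, -1.8, 0, 0, 0], [0, -0.05, -2.1, 0, 0, 0], [0, -0.05, -2.25, 0, 0, 0], [0, -0.05, -2.25, 0, 0, 0]]
  ]
}}

```text
clock: 13.3
tcp_pos: [0.5271, -0.24, 0.0592]
orientation: [0.104, -0.056, 0.993, 0.006]
wrist_force: [-0.9, -0.7, -0.6]
finger_gap: 0.0648
```

```bash
cat > look.py <<'E'
from m import *
import sys
n=sys.argv[1]
S=read_camera('side');np.save(n+'.npy',S,allow_pickle=True)
st=get_state();print(st['tcp_pos'],st['orientation'],st['finger_gap'],st['wrist_force'],st['clock'])
b=cv2.cvtColor(S['img'],cv2.COLOR_RGB2BGR)[250:330,250:385]; b=cv2.resize(b,None,fx=5.9,fy=5.9,interpolation=cv2.INTER_CUBIC)
cv2.imwrite('pics/'+n+'.png',b)
E
python3 look.py i1
```

```text
[ 0.5271587  -0.24002683  0.05937356] [ 0.10397883 -0.05606772  0.99297882  0.00615377] 0.06470136894294558 [ 0.03256251  0.90910782 -0.83719204] 13.35
```

View pics/i1.png

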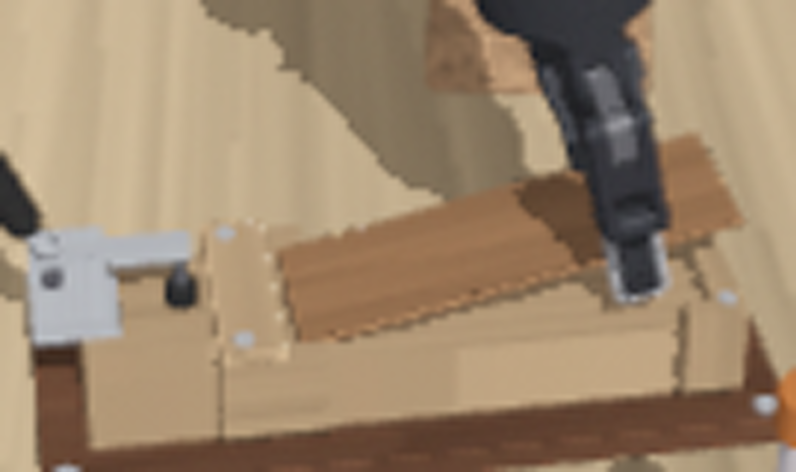

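```bash
python3 - <<'E'
from m import *
S=np.load('i1.npy',allow_pickle=True).item()
p=S;k=11;r0,c0=283,283
b=cv2.resize(cv2.cvtColor(p['img'],cv2.COLOR_RGB2BGR)[r0:r0+32,c0:c0+70],None,fx=k,fy=k,interpolation=cv2.INTER_CUBIC)
S0=np.load('side0.npy',allow_pickle=True).item()
b0=cv2.resize(cv2.cvtColor(S0['img'],cv2.COLOR_RGB2BGR)[r0:r0+32,c0:c0+70],None,fx=k,fy=k,interpolation=cv2.INTER_CUBIC)
off=np.array([0,2.0])
q=lambda X:tuple(((proj(p,X)+off-[c0,r0]+.5)*k-.5).astype(int).tolist())
R=.052
for im in(b,b0):
  for A,B in(((-.06,-.031,R),(.078,-.031,R)),((-.06,.031,R),(.078,.031,R)),((-.078,-.035,R+.01),(-.078,.035,R+.01)),((-.078,-.035,R+.005),(-.062,-.035,R+.005)),((-.078,.035,R+.005),(-.062,.035,R+.005)),((-.066,-.031,R),(-.066,.031,R))): cv2.line(im,q(W(*A)),q(W(*B)),(0,0,255),1)
P=covpts([.5276,-.2402,.0593],np.radians(12))
for i,j in((0,1),(1,3),(3,2),(2,0)): cv2.line(b,q(P[i]),q(P[j]),(255,0,0),1)
cv2.imwrite('pics/i2.png',b);cv2.imwrite('pics/i3.png',b0)
E
```

```text
(no output)
```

View pics/i2.png

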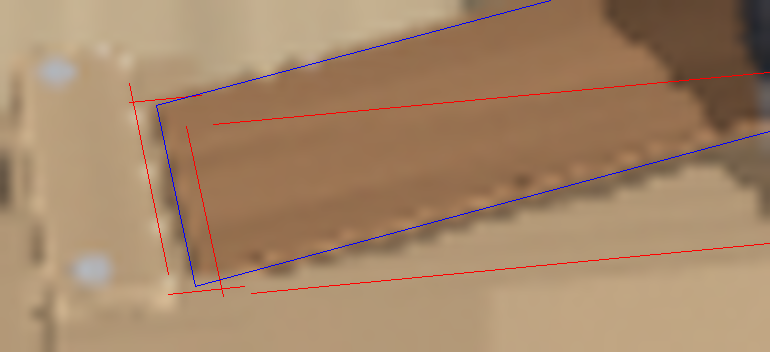

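View pics/i3.png

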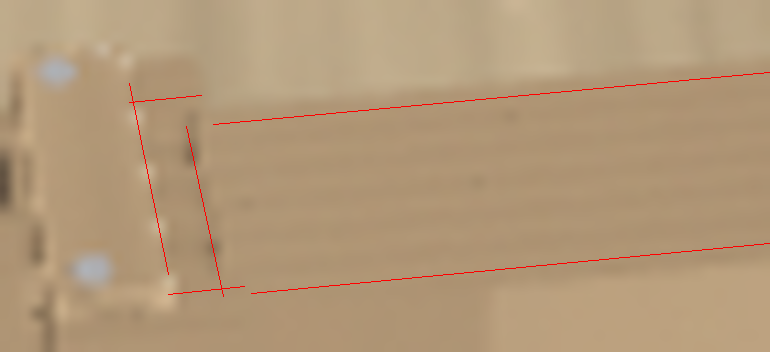

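Request:
{"name": "send_rows", "arguments": {
  "deltas": [
    [[0, -0.07, 0, 0, 0, 0], [-0.25, -0.1, -0.05, 0, 0, 0], [-0.5, -0.13, -0.1, 0, 0, 0], [-0.75, -0.16, -0.16, 0, 0, 0], [-1.0, -0.18, -0.21, 0, 0, 0], [-1.2, -0.21, -0.26, 0, 0, 0], [-1.2, -0.21, -0.26, 0, 0, 0]]
  ]
}}

```text
clock: 14.05
tcp_pos: [0.5147, -0.242, 0.0567]
orientation: [0.104, -0.056, 0.993, 0.006]
wrist_force: [1.5, 4.4, -0.2]
finger_gap: 0.0648
```

```bash
python3 look.py i4
```

```text
[ 0.51476887 -0.24207091  0.05667304] [ 0.10374401 -0.05589313  0.99301277  0.0062267 ] 0.06498778943395365 [-0.47369391  5.18425407 -0.46479867] 14.1
```

View pics/i4.png

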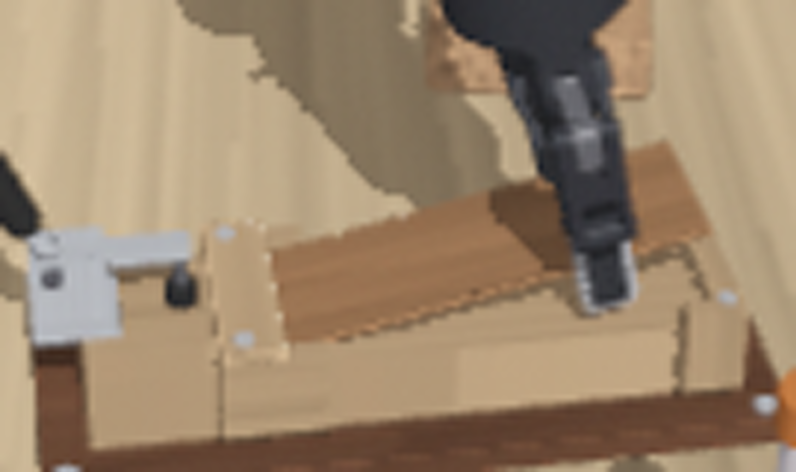

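Request:
{"name": "send_rows", "arguments": {
  "deltas": [
    [[0, 0.1, 0, 0, 0, 0], [0, 0.1, 0, 0, 0, 0], [0, 0.1, 0, 0, 0, 0]]
  ]
}}

```text
clock: 14.4
tcp_pos: [0.5152, -0.2416, 0.0569]
orientation: [0.104, -0.056, 0.993, 0.006]
wrist_force: [-1.0, 2.1, -0.5]
finger_gap: 0.0648
```

```bash
python3 - <<'E'
from h import *
for i in range(3):
    s=get_state(); print(s['wrist_force'].round(2),s['ft_torque'].round(3),s['tcp_pos'])
E
```

```text
[-0.98  2.1  -0.47] [ 0.376  0.363 -0.253] [ 0.51518006 -0.24163706  0.0568538 ]
[-0.98  2.1  -0.47] [ 0.376  0.363 -0.253] [ 0.51518006 -0.24163706  0.0568538 ]
[-0.98  2.1  -0.47] [ 0.376  0.363 -0.253] [ 0.51518006 -0.24163706  0.0568538 ]
```

Request:
{"name": "send_rows", "arguments": {
  "deltas": [
    [[0, 0.1, 0, 0, 0, 0], [0, 0.18, 0, 0, 0, 0], [0, 0.18, 0, 0, 0, 0]]
  ]
}}

```text
clock: 14.7
tcp_pos: [0.5159, -0.2401, 0.0574]
orientation: [0.105, -0.056, 0.993, 0.005]
wrist_force: [0.3, 0.1, -0.4]
finger_gap: 0.065
```

```bash
python3 - <<'E'
from h import *
s=get_state(); print(s['wrist_force'].round(2),s['ft_torque'].round(3),s['tcp_pos'])
E
```

```text
[ 0.31  0.08 -0.43] [-0.047  0.184 -0.039] [ 0.51592121 -0.24013857  0.0573502 ]
```

Request:
{"name": "send_rows", "arguments": {
  "deltas": [
    [[-0.2, -0.02, -0.04, 0, 0, 0], [-0.4, -0.04, -0.08, 0, 0, 0], [-0.55, -0.06, -0.12, 0, 0, 0], [-0.7, -0.08, -0.15, 0, 0, 0], [-0.7, -0.08, -0.15, 0, 0, 0]]
  ]
}}

```text
clock: 15.2
tcp_pos: [0.5083, -0.2405, 0.0555]
orientation: [0.104, -0.056, 0.993, 0.006]
wrist_force: [0.0, -0.7, -0.1]
finger_gap: 0.0647
```

```bash
python3 look.py i5; python3 - <<'E'
from h import *
s=get_state(); print(s['wrist_force'].round(2),s['ft_torque'].round(3),s['tcp_pos'])
E
```

```text
[ 0.50833595 -0.24041741  0.05548409] [ 0.10425258 -0.05604692  0.99295288  0.0058928 ] 0.06497465425759691 [ 0.35888395  0.18025325 -0.66057477] 15.25
[ 0.36  0.18 -0.66] [0.047 0.122 0.012] [ 0.50833595 -0.24041741  0.05548409]
```

View pics/i5.png

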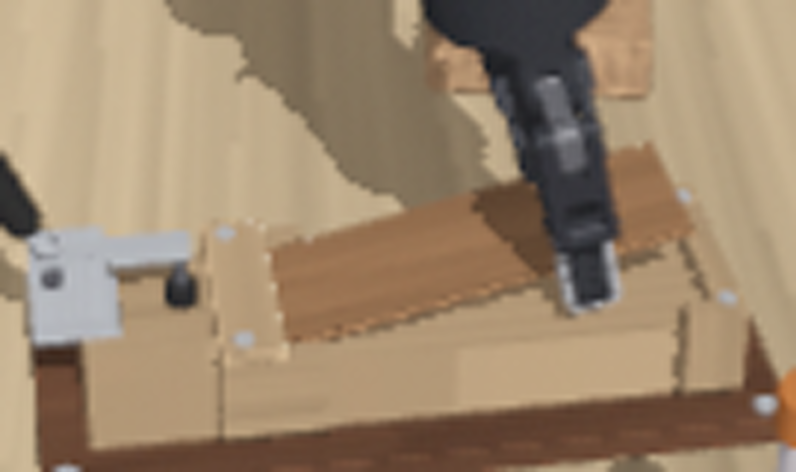

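Request:
{"name": "send_rows", "arguments": {
  "deltas": [
    [[-0.1, -0.01, -0.02, 0, 0, 0], [-0.2, -0.02, -0.04, 0, 0, 0], [-0.2, -0.02, -0.04, 0, 0, 0]]
  ]
}}

```text
clock: 15.55
tcp_pos: [0.5079, -0.2407, 0.0559]
orientation: [0.106, -0.056, 0.993, 0.006]
wrist_force: [5.5, 2.3, 0.9]
finger_gap: 0.065
```

Request:
{"name": "send_rows", "arguments": {
  "deltas": [
    [[-0.1, -0.01, -0.02, 0, 0, 0], [-0.15, -0.02, -0.03, 0, 0, 0], [-0.15, -0.02, -0.03, 0, 0, 0]]
  ]
}}

```text
clock: 15.85
tcp_pos: [0.5078, -0.2409, 0.0563]
orientation: [0.107, -0.057, 0.993, 0.006]
wrist_force: [8.5, 3.0, 1.5]
finger_gap: 0.0647
```

Request:
{"name": "send_rows", "arguments": {
  "deltas": [
    [[0.3, 0.11, 0.06, 0, 0, 0], [0.3, 0.11, -0.23, -0.17, 1.5, 0], [0.3, 0.11, -0.53, -0.34, 3.0, 0], [0.3, 0.11, -0.83, -0.51, 4.5, 0], [0.28, 0.11, -1.13, -0.68, 6.0, 0], [0.28, 0.11, -1.13, -0.68, 6.0, 0]]
  ]
}}

```text
clock: 16.45
tcp_pos: [0.5079, -0.24, 0.0453]
orientation: [0.051, -0.057, 0.997, 0.002]
wrist_force: [-6.4, 3.9, 20.4]
finger_gap: 0.065
```

```bash
python3 look.py i6; python3 - <<'E'
from h import *
s=get_state(); print(s['wrist_force'].round(2),s['ft_torque'].round(3),s['tcp_pos'])
E
```

```text
[ 0.5079447  -0.24003062  0.04540225] [ 0.05099432 -0.0565429   0.99709496  0.00202865] 0.06508636751305139 [-5.77900546  4.82608289 17.92394298] 16.5
[-5.78  4.83 17.92] [ 0.224  0.869 -0.115] [ 0.5079447  -0.24003062  0.04540225]
```

View pics/i6.png

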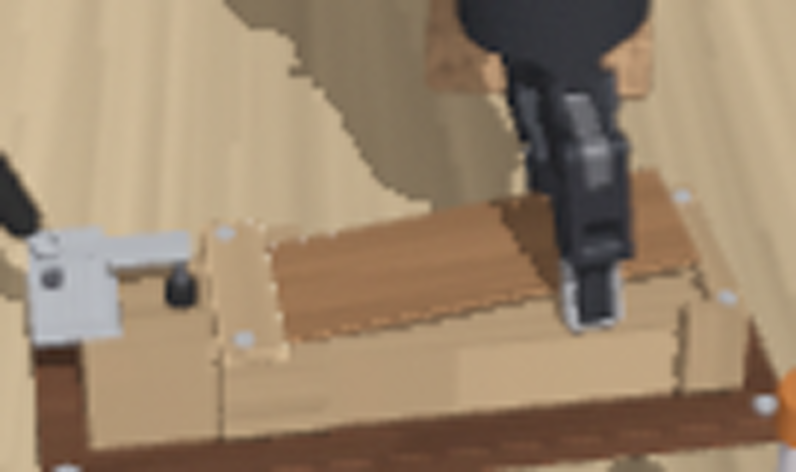

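```bash
cat > ovl.py <<'E'
from m import *
import sys
def run(n,tcp,th,off,out,r0=262,c0=283,h=50,w=72,k=11,g=.0425):
    p=np.load(n+'.npy',allow_pickle=True).item()
    b=cv2.resize(cv2.cvtColor(p['img'],cv2.COLOR_RGB2BGR)[r0:r0+h,c0:c0+w],None,fx=k,fy=k,interpolation=cv2.INTER_CUBIC)
    off=np.array(off)
    q=lambda X:tuple(((proj(p,X)+off-[c0,r0]+.5)*k-.5).astype(int).tolist())
    R=.052
    for A,B in(((-.06,-.031,R),(.078,-.031,R)),((-.06,.031,R),(.078,.031,R)),((-.078,-.035,R+.01),(-.078,.035,R+.01)),((.092,-.0355,R+.008),(.092,.0355,R+.008)),((.092,-.0355,R+.008),(.08,-.0355,R+.008)),((.092,.0355,R+.008),(.08,.0355,R+.008))): cv2.line(b,q(W(*A)),q(W(*B)),(0,0,255),1)
    if tcp is not None:
        P=covpts(tcp,np.radians(th),g)
        for i,j in((0,1),(1,3),(3,2),(2,0)): cv2.line(b,q(P[i]),q(P[j]),(255,0,0),1)
    cv2.imwrite('pics/'+out+'.png',b)
E
python3 - <<'E'
from ovl import *
S0=np.load('side0.npy',allow_pickle=True).item()
run('side0',None,0,(0,2),'j0',c0=305)
run('i6',[.508,-.2402,.0454],6,(0,2),'j1',c0=305)
E
```

```text
(no output)
```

View pics/j0.png

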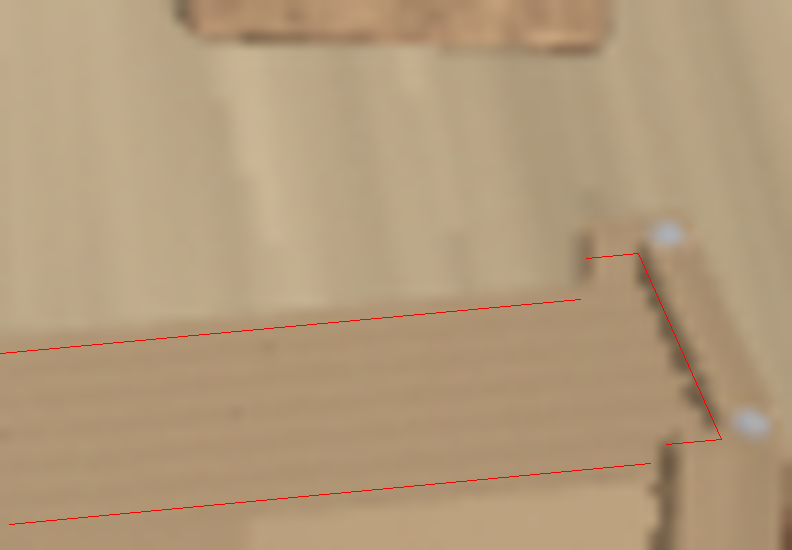

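View pics/j1.png

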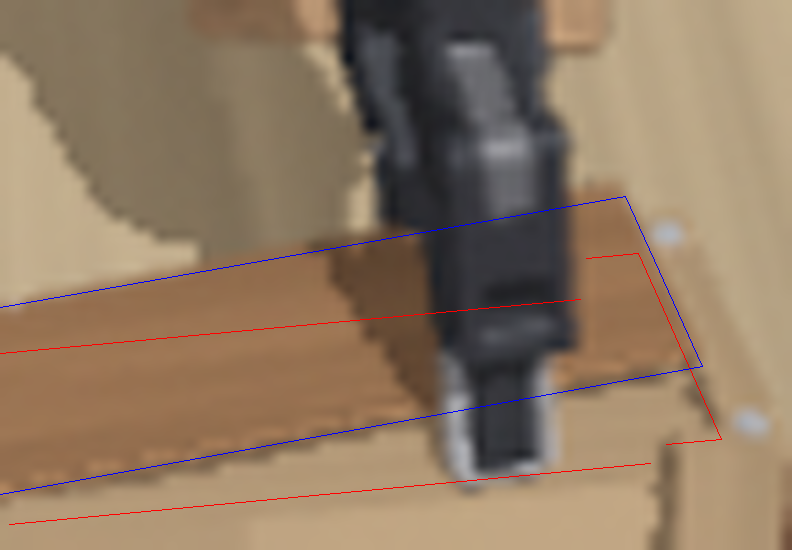

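Request:
{"name": "send_rows", "arguments": {
  "deltas": [
    [[0, 0, 0.4, 0, 0, 0], [0, -0.1, 0.5, 0, 0, -0.5], [0, -0.2, 0.5, 0, 0, -0.9], [0, -0.2, 0.5, 0, 0, -0.9]]
  ]
}}

```text
clock: 16.9
tcp_pos: [0.5072, -0.2414, 0.0476]
orientation: [0.051, -0.048, 0.998, 0.003]
wrist_force: [1.2, 0.3, -2.0]
finger_gap: 0.0651
```

```bash
cat > ft.py <<'E'
from h import *
s=get_state(); F=s['wrist_force'];M=s['ft_torque'];print(s['clock'],F.round(2),M.round(3),s['tcp_pos'].round(4),s['orientation'].round(4),s['finger_gap'])
E
python3 ft.py
```

```text
16.9 [ 1.2   0.26 -1.95] [ 0.014 -0.147  0.008] [ 0.5072 -0.2414  0.0476] [ 0.051  -0.0483  0.9975  0.003 ] 0.06507768861520993
```

Request:
{"name": "send_rows", "arguments": {
  "deltas": [
    [[0, 0, -0.2, 0, 0, 0], [0, 0, -0.4, 0, 0, 0], [0, 0, -0.4, 0, 0, 0]]
  ]
}}

```text
clock: 17.2
tcp_pos: [0.5077, -0.2418, 0.0441]
orientation: [0.052, -0.048, 0.997, 0.003]
wrist_force: [1.4, -1.4, -0.3]
finger_gap: 0.065
```

```bash
python3 ft.py
```

```text
17.2 [ 1.43 -1.4  -0.29] [-0.081 -0.13  -0.059] [ 0.5077 -0.2418  0.0441] [ 0.0517 -0.0484  0.9975  0.0025] 0.06495360503308104
```

Request:
{"name": "send_rows", "arguments": {
  "deltas": [
    [[0, 0, -0.2, -0.1, 1, 0], [-0.04, 0, -0.42, -0.2, 2, 0], [-0.07, 0, -0.63, -0.3, 3, 0], [-0.07, 0, -0.63, -0.3, 3, 0]]
  ]
}}

```text
clock: 17.6
tcp_pos: [0.5072, -0.2419, 0.0378]
orientation: [0.025, -0.049, 0.999, 0.001]
wrist_force: [-0.6, -2.0, 0.8]
finger_gap: 0.0652
```

```bash
python3 ft.py; python3 look.py i7
```

```text
17.6 [-0.55 -2.01  0.84] [-0.407 -0.091 -0.055] [ 0.5072 -0.2419  0.0378] [ 0.0248 -0.0488  0.9985  0.001 ] 0.06516191907916526
[ 0.50715804 -0.24183664  0.03784136] [ 0.02510108 -0.04871599  0.99849668  0.00103711] 0.06464381686245704 [-0.00365837 -1.9677632  -0.59077432] 17.65
```

View pics/i7.png

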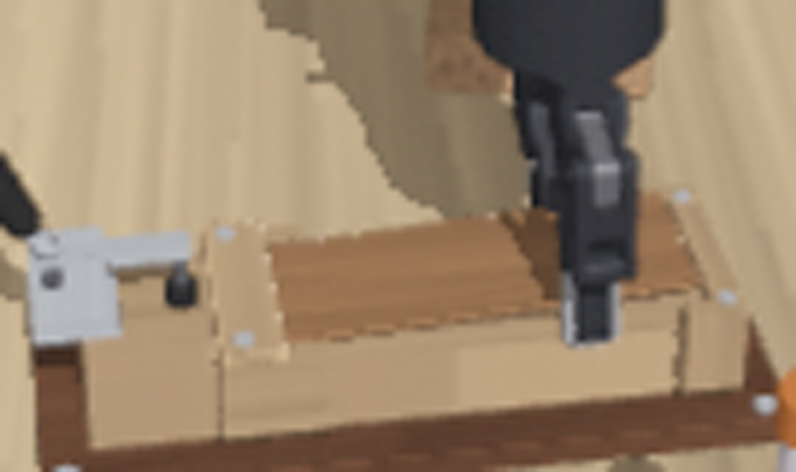

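Request:
{"name": "send_rows", "arguments": {
  "deltas": [
    [[0, -0.1, 0, 0, 0, 0], [0, -0.1, -0.2, -0.1, 1, 0], [-0.05, -0.1, -0.4, -0.2, 2, 0], [-0.05, -0.1, -0.4, -0.2, 2, 0]]
  ]
}}

```text
clock: 18.05
tcp_pos: [0.5064, -0.2423, 0.0337]
orientation: [0.007, -0.049, 0.999, 0.001]
wrist_force: [0.1, 0.0, -0.2]
finger_gap: 0.0646
```

```bash
python3 ft.py; python3 look.py i8
```

```text
18.05 [ 0.05  0.03 -0.24] [ 0.031 -0.01   0.005] [ 0.5064 -0.2423  0.0337] [ 7.200e-03 -4.880e-02  9.988e-01  6.000e-04] 0.06457954017972069
[ 0.50630254 -0.2423461   0.03371975] [ 7.38690494e-03 -4.87955222e-02  9.98781292e-01  6.00360909e-04] 0.06457164744015502 [ 0.39243608 -0.83263186 -0.55754113] 18.1
```

View pics/i8.png

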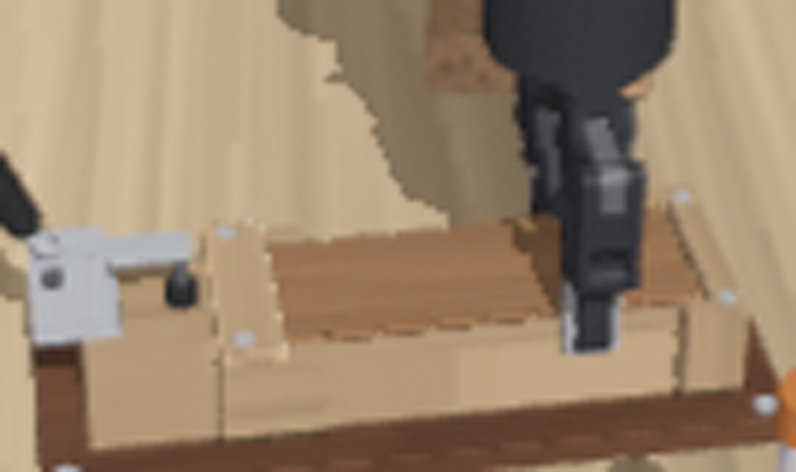

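Request:
{"name": "send_rows", "arguments": {
  "deltas": [
    [[0, 0, -0.2, -0.05, 0.4, 0], [0, 0, -0.35, -0.1, 0.8, 0], [0, 0, -0.45, -0.1, 0.8, 0], [0, 0, -0.45, -0.1, 0.8, 0]]
  ]
}}

```text
clock: 18.5
tcp_pos: [0.5064, -0.2425, 0.0297]
orientation: [0.001, -0.049, 0.999, -0.0]
wrist_force: [-0.8, 0.5, 1.3]
finger_gap: 0.0647
```

```bash
python3 ft.py; python3 look.py i9
```

```text
18.5 [-0.82  0.51  1.34] [ 0.194  0.072 -0.033] [ 0.5064 -0.2425  0.0297] [ 9.000e-04 -4.860e-02  9.988e-01 -1.000e-04] 0.06468332275529644
[ 0.50637876 -0.24256127  0.02968578] [ 9.22475275e-04 -4.85956433e-02  9.98818098e-01 -1.41203815e-04] 0.06545080310185185 [-0.51551438  0.17626287  1.26530614] 18.55
```

View pics/i9.png

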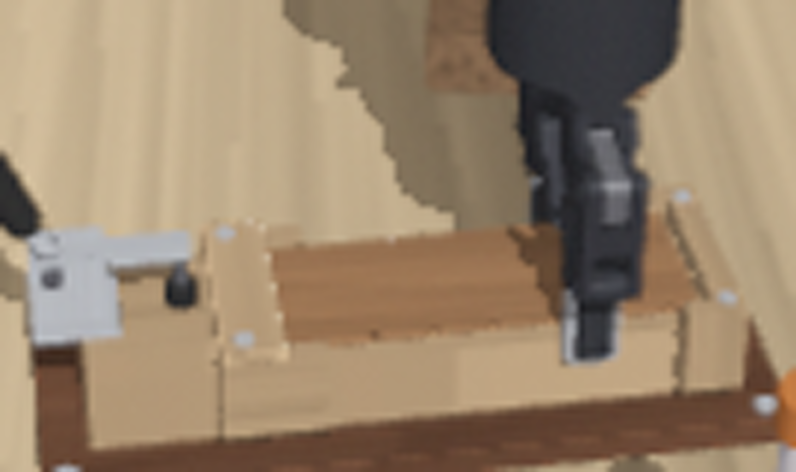

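Request:
{"name": "send_rows", "arguments": {
  "deltas": [
    [[0, 0, -0.1, 0, 0, 0], [0, 0, -0.15, 0, 0, 0], [0, 0, -0.15, 0, 0, 0]]
  ]
}}

```text
clock: 18.85
tcp_pos: [0.5065, -0.2426, 0.0296]
orientation: [0.001, -0.049, 0.999, -0.0]
wrist_force: [-3.8, 2.0, 11.1]
finger_gap: 0.0652
```

```bash
python3 ft.py
```

```text
18.85 [-3.8   2.01 11.08] [ 0.554  0.712 -0.   ] [ 0.5065 -0.2426  0.0296] [ 1.300e-03 -4.860e-02  9.988e-01 -4.000e-04] 0.06522255069646425
```

Request:
{"name": "send_rows", "arguments": {
  "deltas": [
    [[0, 0, 0.12, 0, 0, 0], [0, 0, 0.12, 0, 0, 0]]
  ]
}}

```text
clock: 19.05
tcp_pos: [0.5066, -0.2428, 0.0297]
orientation: [0.001, -0.049, 0.999, -0.0]
wrist_force: [-1.2, 0.7, 4.6]
finger_gap: 0.0649
```

Request:
{"name": "send_rows", "arguments": {
  "deltas": [
    [[0, 0, 0, 0, 0, 0], [0, 0, 0, 0, 0, 0], [0, 0, 0, 0, 0, 0], [0, 0, 0, 0, 0, 0], [0, 0, 0, 0, 0, 0]]
  ],
  "jaw": 1
}}

```text
clock: 19.55
tcp_pos: [0.5064, -0.2426, 0.0291]
orientation: [0.001, -0.049, 0.999, -0.0]
wrist_force: [-0.2, 0.2, -0.9]
finger_gap: 0.0853
```

```bash
python3 ft.py; python3 look.py i10
```

```text
19.55 [-0.19  0.24 -0.88] [0.046 0.004 0.006] [ 0.5064 -0.2426  0.0291] [ 8.000e-04 -4.860e-02  9.988e-01 -1.000e-04] 0.08531120232907237
[ 0.50641316 -0.24260157  0.02920901] [ 8.70386575e-04 -4.86081458e-02  9.98817536e-01 -1.40044141e-04] 0.08536681767192533 [0.35394548 0.44797081 0.41306852] 19.6
```

View pics/i10.png

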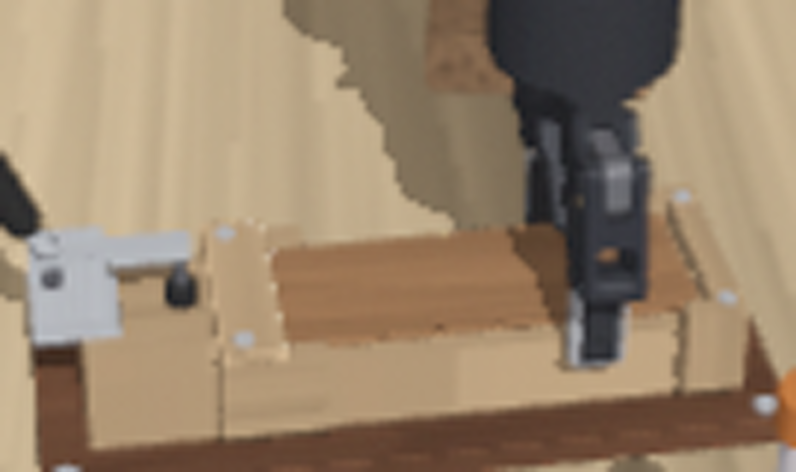

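Released. Next I retreat straight up, then move clear and back.

Request:
{"name": "send_rows", "arguments": {
  "deltas": [
    [[0, 0, 0.5, 0, 0, 0], [0, 0, 2, 0, 0, 0], [0, 0, 5, 0, 0, 0], [0, 0, 9, 0, 0, 0], [0, 0, 13, 0, 0, 0], [0, 3, 16, 0, 0, 0], [0, 7, 18, 0, 0, 0], [0, 12, 18, 0, 0, 0], [0, 17, 18, 0, 0, 0], [0, 22, 18, 0, 0, 0], [0, 26, 18, 0, 0, 0], [0, 28, 18, 0, 0, 0]]
  ]
}}

```text
clock: 20.8
tcp_pos: [0.5058, 0.0405, 0.21]
orientation: [0.001, -0.05, 0.999, 0.0]
wrist_force: [-0.0, -0.1, -0.3]
finger_gap: 0.0854
```

Request:
{"name": "send_rows", "arguments": {
  "deltas": [
    [[-1, 5, 0, 0, 0, 0], [-2, 10, 0, 0, 0, 0], [-3, 15, 0, 0, 0, 0], [-4, 20, 0, 0, 0, 0], [-4, 20, 0, 0, 0, 0]]
  ]
}}

```text
clock: 21.3
tcp_pos: [0.4648, 0.2421, 0.2098]
orientation: [0.001, -0.052, 0.999, 0.001]
wrist_force: [0.0, -1.2, 0.3]
finger_gap: 0.0854
```

```bash
python3 look.py k1; python3 - <<'E'
from m import *
T=read_camera('top'); save(T,'k2'); np.save('k2.npy',T,allow_pickle=True)
S=np.load('k1.npy',allow_pickle=True).item()
for p in(T,S):
    C=cloud(p); 
    u=(C[...,0]-seat[0])*c+(C[...,1]-seat[1])*s; v=-(C[...,0]-seat[0])*s+(C[...,1]-seat[1])*c
    print([ (round(k*1000),round(float(np.median(C[...,2][(abs(u-k)<.005)&(abs(v)<.02)])*1000),1)) for k in np.arange(-.09,.11,.01)])
    print([ (round(k*1000),round(float(np.median(C[...,2][(abs(v-k)<.004)&(u>-.05)&(u<.06)])*1000),1)) for k in np.arange(-.04,.041,.008)])
b=cv2.resize(cv2.cvtColor(T['img'],cv2.COLOR_RGB2BGR)[190:325,365:440],None,fx=4.4,fy=4.4,interpolation=cv2.INTER_CUBIC);cv2.imwrite('pics/k3.png',b)
E
```

```text
[0.46534872 0.24040078 0.20968436] [ 1.15450914e-03 -5.14322188e-02  9.98675818e-01  6.85391692e-05] 0.08532861405839348 [-0.213549    0.22367006  0.15301526] 21.35
[(-90, 62.1), (-80, 61.8), (-70, 56.0), (-60, 54.8), (-50, 54.9), (-40, 55.6), (-30, 56.0), (-20, 56.2), (-10, 56.0), (0, 55.6), (10, 55.0), (20, 55.4), (30, 56.7), (40, 55.2), (50, 55.6), (60, 54.9), (70, 55.0), (80, 55.3), (90, 56.0), (100, 62.2)]
[(-40, 12.6), (-32, 54.5), (-24, 55.2), (-16, 56.5), (-8, 55.4), (0, 55.1), (8, 55.3), (16, 55.8), (24, 54.5), (32, 49.2), (40, 12.7)]
[(-90, 62.3), (-80, 61.6), (-70, 55.0), (-60, 55.6), (-50, 55.2), (-40, 54.9), (-30, 55.7), (-20, 55.6), (-10, 55.1), (0, 55.1), (10, 55.4), (20, 55.0), (30, 55.1), (40, 55.3), (50, 55.2), (60, 55.5), (70, 55.2), (80, 55.5), (90, 55.1), (100, 60.3)]
[(-40, 12.7), (-32, 35.3), (-24, 55.3), (-16, 55.0), (-8, 55.3), (0, 55.3), (8, 55.3), (16, 55.3), (24, 55.1), (32, 54.9), (40, nan)]
  return _methods._mean(a, axis=axis, dtype=dtype,
  ret = ret.dtype.type(ret / rcount)
```

View pics/k1.png

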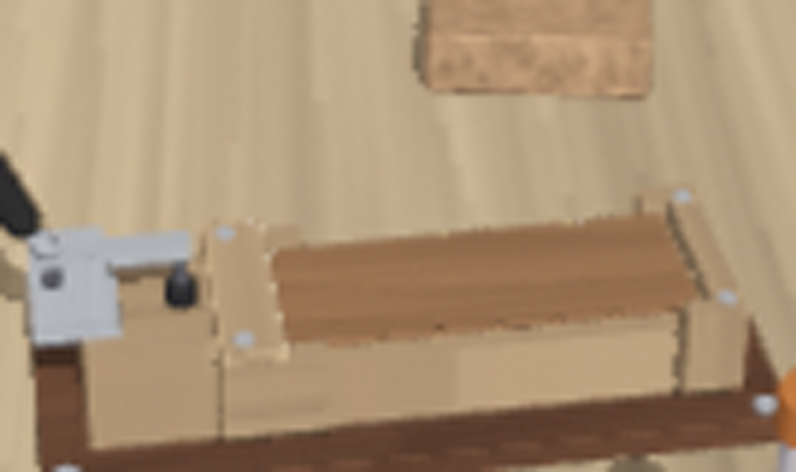

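View pics/k3.png

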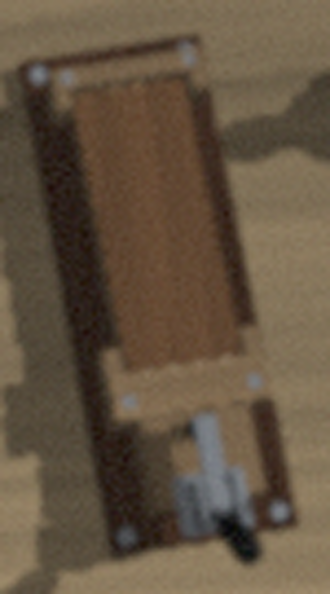

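View pics/k2.png

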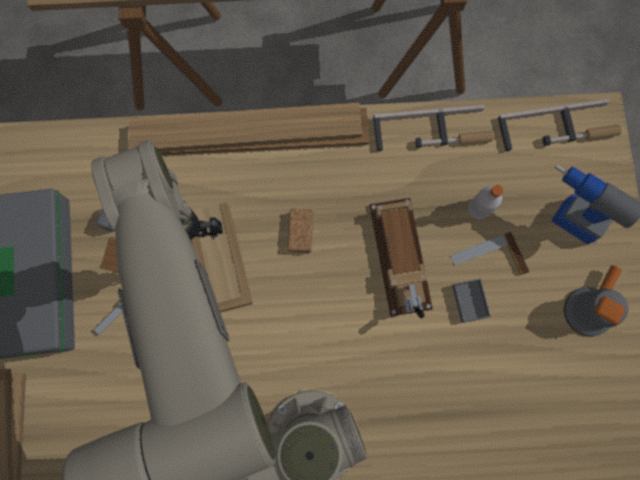

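```bash
python3 -c "
from workcell import *
print(hand_in())"
```

```text
the job is handed in; nothing more can be done
None
```

The cover is on the nesting block, tucked under the lip, lying flat on the ribs behind the front stop and let go. I handed the job in at about 21 s on the robot clock.

**What I did:**
- I slid the cover along the board with shut fingertips (about 11–18 N) until it hung about 76 mm past the open end, then gripped it there across its width.
- I tilted it 12° and slid it under the lip until it met the closed wall at the back.
- I then backed off slightly, let the front end down behind the stop, opened the gripper and moved away.

**Contacts on the way:**
- The tucked end rubbed a side cheek at about 5 N.
- The near finger pressed on something with about 20 N during lowering, most likely the top edge of the block. I lifted, turned the tool 0.9° and shifted 2 mm to clear it. I shifted about 1 mm more after a second, 2 N touch.

**Last checks:**
- After release, the side camera put the cover's top at 54.9–55.7 mm all along its visible length, and the top camera at 54.8–56.7 mm. It should be 55.0 mm.
- Both pictures show one end under the lip and the other inside the stop and cheeks.
- The sanding block, glue bottle, try square and tray look unmoved in the last top picture. The arm hides the tape measure and part of the offcut and chisel there, so I couldn't check those. The tool passed well above that corner at the start and didn't touch them in any later step.
- The two cameras disagreed sideways by about 7 mm throughout, so I set the final sideways position mainly by contact forces.

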